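# Load the arbor build stand and close the keeper

## Task

Build up the saw arbor on the stand: put the tall spacer over the upright shaft and down onto its seat, then the flange on top of it with its hub up, fully down on the spacer. Then swing the keeper arm round by the shorter way until its round pad stands centred over the shaft, let go of everything, and leave the short spacer, the tin and the wrench where they are.

Things in the scene. Friction and masses are not known exactly. Their poses are not given: they have to be found in the camera images.
- shaft_seat (a point): Point on the axis of the fixed upright steel shaft, at the level of the seat (flat top of the 90 mm round seat disc) from which it rises; z up along the shaft. The shaft is 30 mm in diameter and stands 78 mm above the seat; its top 12 mm taper to 18 mm diameter. It stands at one of the two ends of a blue fixture plate, 115 mm from the keeper's pivot; the other end has a bare disc of the same size with a small button. The seat is 20 mm above the bench.
- spacer_mid (a point): Centre (half-way up, on the axis) of the tall loose plain aluminium spacer ring: outside diameter 60 mm, bore 34 mm, height 50 mm, 0.2 to 0.35 kg. It stands upright on the bench, z along its axis.
- flange_mid (a point): Centre (half-way up, on the axis) of the loose aluminium flange, 38 mm high in all: a disc 84 mm in diameter and 8 mm thick at the bottom, and on it a hub 56 mm in diameter and 30 mm high to grip by; bore 34 mm through both, 0.25 to 0.42 kg. It lies on its disc, hub up; z points from disc to hub.
- short_mid (a point): Centre of a loose short spacer ring, same 60 mm outside diameter and 34 mm bore but only 25 mm high. Not to be used.
- keeper (a joint): Angle in rad of the keeper, a flat dark steel arm (26 mm wide, 12 mm thick) on a 28 mm post in the middle of the fixture plate. It turns endlessly, without stops, about a vertical axis and stays where it is left (stiff: about 2 N at the pin moves it). 0 points along the x axis of pivot; grows counter-clockwise seen from above. The shaft lies at +1.75 or at -1.75 rad; the keeper starts within 0.5 rad of 0.
- pivot (a point): Point on the keeper's turning axis at the level of the keeper's underside, 114 mm above the bench; x along the keeper's zero direction, z up. The underside clears the finished stack by 6 mm; the hub there is 42 mm wide and reaches 18 mm above this point.
- pad (a point): Centre of the underside of the keeper's round end pad, 42 mm in diameter, 12 mm thick, 115 mm from the pivot axis.
- pin (a point): Point on the keeper's upright steel handle pin, 18 mm in diameter, 85 mm from the pivot axis on the arm's centre line; the pin rises from the arm's top (126 mm above the bench) to 180 mm; this point is 159 mm above the bench.
- grease_tin: Loose grey tin, 80 mm in diameter, 55 mm high; origin at the centre of its underside. To be left alone.
- wrench: Loose steel wrench, 180 mm long, flat on the bench; origin under its middle, x along it. To be left alone.
Things that resemble listed ones, but are neither listed nor needed, are in the scene too. Leave any brown or yellow look-alike of the part that bears flange_mid alone.

How it is judged:
On the way, in this order (a step that is already met when the one before it is completed fails the run):
1. the tall spacer is over the shaft, down on the seat (horizontal distance between spacer_mid and shaft_seat below 0.004 m and z of spacer_mid in the frame of shaft_seat between 0.022 and 0.028 m and angle between the z axis of spacer_mid and the z axis of shaft_seat, either way round below 0.06 rad), for 0.2 s.
2. the flange is on the shaft, hub up, down on the spacer (all of step 1 and horizontal distance between flange_mid and shaft_seat below 0.004 m and z of flange_mid in the frame of shaft_seat between 0.066 and 0.072 m and angle between flange_mid's own z axis and vertical below 0.06 rad), for 0.2 s.
3. the keeper's pad is centred over the shaft, with the stack in place (all of step 2 and horizontal distance between pad and shaft_seat below 0.014 m), for 0.2 s.
At the end, for the whole second after the job is handed in: The tall spacer is on the shaft, upright, within 3 mm of fully down on the seat; the flange is above it, hub up, within 3 mm of fully down on the spacer (both centred to 4 mm, tilted under 0.06 rad); the pad's centre is within 14 mm of the shaft's axis seen from above; all at rest (all of step 3 and velocity of joint keeper between -0.05 and 0.05 rad/s and linear speed of each of spacer, flange below 0.01 m/s); the robot touches nothing.
It fails at once if the keeper is swung the long way round (more than about 2.85 rad from its start) (distance of pad from where it was at the start of the episode above 0.2275 m).
It fails at once if the short spacer, the tin or the wrench is shifted by more than 30 mm (distance of any of short_mid, grease_tin, wrench from where it was at the start of the episode above 0.03 m).
It also fails if it takes over 72 s, if anything falls off the work surface, if the arm or the gripper's body presses on something with over 40 N, if the wrist force passes 120 N, or if a joint passes its speed limit or range.

## Robot

A 6-joint arm with a two-finger parallel gripper is mounted at the origin on the work surface. World frame = base frame: x ahead of the robot, y to its left, z up, the work surface at z = 0. Lengths are in m, angles in rad, forces in N, time in s.
With the tool pointing down it reaches from about 0.325 to 0.75 m from the base axis. Payload 7.6 kg.
Tool frame: the origin (TCP) lies midway between the tips of the shut fingers; the grasp point (between the pads) lies 19 mm behind it; z points along the fingers, y is the direction in which the jaws open and shut (so a half turn about z gives the same grasp; the last joint's range is limited). The gripper opens to 85 mm and grips with 20 to 120 N. Pads are 22 mm wide; open, the fingers measure 114 mm over their backs; the gripper's body (76 mm by 85 mm) begins 54 mm behind the grasp point. The pads swing forward as they close: fully open they stand 13 mm farther back than shut.
Start: joints at [-1.398, 0.052, 1.401, -0, 1.689, -0.07], TCP at [0.126, -0.51, 0.209] pointing down, gripper open.
Joint ranges: [-2.9, 2.9], [-0.91, 2.17], [0.12, 2.37], [-1.06, 4.2], [0.26, 2.73], [-2.93, 2.93]. Speed limits (rad/s): [2.57, 2.57, 3.01, 3.14, 3.14, 3.14].

## Interface

Orientations are given as a rotation vector (axis times angle).
In Python, from rig import readout, eyes, robot gives the robot as it stands. The module is installed in compiled form; this text tells all that it offers.
- The arm moves only by the shell command python3 -m handwheel 'ROWS' [FORCE]. ROWS is JSON, a list of rows, each a list of 3 entries, a list of its own where there are three numbers: the closure, from 0 (fully open) to 1 (shut), then the shift along the tool's x, y, z scaled (see below), then the turn, a rotation vector about the tool's x, y, z scaled (see below). In form: [[fingers, [x, y, z], [ax, ay, az]], ...]. A call has 1 to 12 rows; each row shifts and turns the commanded pose from where the row before left it, along the tool's axes as they then stand; what a row does not reach is not made up. The controller multiplies each number of a shift by 30 mm and each number of a turn by pi rad. A row lasts 1/10 s, in which the tool goes at most 50 mm and 8.59 degrees, less where a joint would pass 70% of its speed; a pose out of reach is approached as far as the arm can. A call with a number of a shift or a turn outside -1 to 1 is refused whole. A call with a gripper value outside its range is refused whole. The fingers move at their own pace and stop on an object; FORCE is the grip in N (left out, the last holds). Time passes only in rows, so rows that do not move let the fingers close. It gives the time, the measured TCP pose, the force and the opening at its end, in the units of the state.
- readout.get_state(): the state, without advancing time (a new reading comes with each control period).
- eyes.capture(name): name is "scene" or "top"; returns the picture (480x640x3 uint8, blue, green, red); there is no depth.
- eyes.calibration(name): a dict with "intrinsics" (3x3 intrinsics, pixels), "k1" (the pictures are not rectified: a ray, as slopes to the right and down, at radius r is drawn at 1 + k1 r^2 times it, then the intrinsics apply), "R" (3x3) and "t" (3): a world point X has camera coordinates R X + t. Camera axes: x right, y down, z forward; pixel columns grow to the right and rows downward; lengths in m; the calibration is good to about 2 mm. A picture is of the moment at which its call begins. calibration takes no time and is no camera call.
- robot.sign_off(): hands the job in, once; it reports no verdict.
The state is a dict: "time_s": time; "q": joint angles; "joint_velocities": joint speeds; "tau": joint torques, N m; "eef_pos": TCP position; "ee_rot": TCP orientation; "ft_force": force on the tool from outside, world axes, zero at the start; "moment": the same for the moment, N m; "width": opening from 0.0 (shut) to 1.0 (fully open).
Only numpy, scipy, OpenCV 4.12 (cv2) and the standard library are available. Lean on these libraries where they do the work, as an engineer would, in place of code of your own. Each camera call takes 0.05 s, during which the arm holds its last target.

## Working session

There is one attempt and no reset: what is moved stays moved. The work goes in short steps, Python scripts to look and compute and a shell command to move; the robot and the scene stay as the last step left them, time stands still between calls to the robot, and variables do not carry over. Pictures are saved under pics/ and viewed, and the job is handed in when it is done.

```bash
mkdir -p pics; ls
python3 - <<'E'
from rig import readout, eyes, robot
import cv2
for n in("scene","top"):
    cv2.imwrite(f"pics/{n}0.png",eyes.capture(n)); c=eyes.calibration(n); print(n,c)
print(readout.get_state())
E
```

```text
pics
scene {'intrinsics': array([[439.92972248,   0.        , 321.38819325],
       [  0.        , 439.92972248, 238.78274462],
       [  0.        ,   0.        ,   1.        ]]), 'k1': 0.008521961662751291, 'R': array([[-0.4800684 ,  0.87709591, -0.01539794],
       [ 0.71745768,  0.38247117, -0.58221154],
       [-0.5047661 , -0.29054873, -0.81289152]]), 't': array([ 0.30589245, -0.28218741,  1.10111008])}
top {'intrinsics': array([[459.04848187,   0.        , 311.29562835],
       [  0.        , 459.04848187, 238.46834364],
       [  0.        ,   0.        ,   1.        ]]), 'k1': 0.032722577076785525, 'R': array([[ 0.0250381 , -0.99968586, -0.00112472],
       [-0.99140821, -0.02468626, -0.1284537 ],
       [ 0.12838558,  0.00433129, -0.99171487]]), 't': array([-0.07305054,  0.52208866,  1.01047419])}
{'time_s': 0.1, 'q': array([-1.39828513e+00,  5.27797394e-02,  1.40156721e+00,  2.16516485e-05,
        1.68861668e+00, -7.03105989e-02]), 'joint_velocities': array([ 0.00043762, -0.0014769 , -0.00196154, -0.0010961 ,  0.0011814 ,
       -0.00177339]), 'tau': array([ 4.84094799e-04, -3.82579458e+01, -3.60987031e+01, -9.95199980e-05,
        4.68634214e-03, -5.80240624e-06]), 'eef_pos': array([ 0.1262066 , -0.50931149,  0.20838182]), 'ee_rot': array([-3.11710591e+00, -3.80325189e-01,  7.62313583e-05]), 'ft_force': array([-0.73710516,  0.4659219 , -0.09823889]), 'moment': array([-0.03500946, -0.03316723, -0.01979457]), 'width': 0.9966503696165724}
```

View pics/scene0.png

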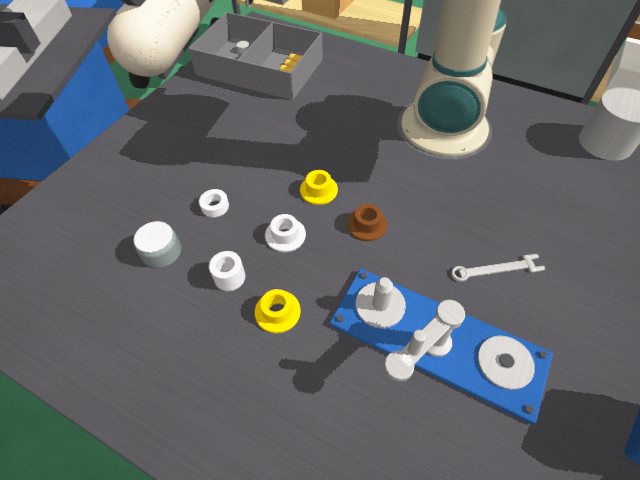

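View pics/top0.png

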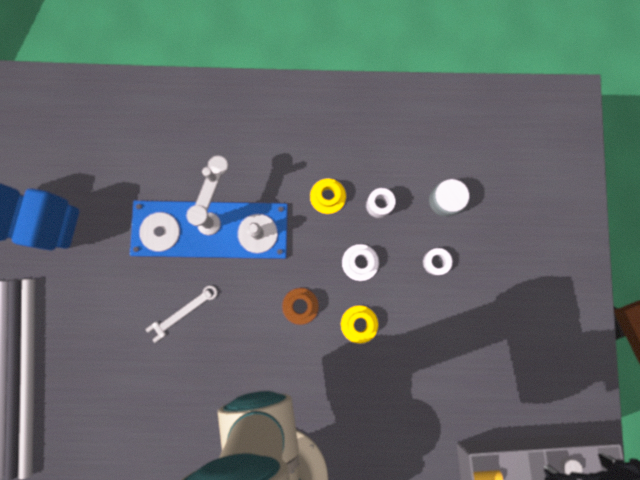

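```bash
cat > h.py <<'E'
import numpy as np, cv2
from rig import readout, eyes, robot
C={n:eyes.calibration(n) for n in("scene","top")}
def ray(n,uv):
    c=C[n];K=c["intrinsics"];x=(uv[0]-K[0,2])/K[0,0];y=(uv[1]-K[1,2])/K[1,1]
    d=np.array(cv2.undistortPoints(np.array([[uv]],float),K,np.array([c["k1"],0,0,0.]))[0,0].tolist()+[1.])
    R=c["R"];return -R.T@c["t"],R.T@d
def onz(n,uv,z):
    o,d=ray(n,uv);return o+d*(z-o[2])/d[2]
def two(uvs,uvt):
    o1,d1=ray("scene",uvs);o2,d2=ray("top",uvt)
    s=np.linalg.lstsq(np.c_[d1,-d2],o2-o1,rcond=None)[0]
    a=o1+s[0]*d1;b=o2+s[1]*d2;return (a+b)/2,np.linalg.norm(a-b)
def proj(n,X):
    c=C[n];p,_=cv2.projectPoints(np.array([X],float),cv2.Rodrigues(c["R"])[0],c["t"],c["intrinsics"],np.array([c["k1"],0,0,0.]));return p[0,0]
def crop(n,img,x,y,w,h,f,name):
    cv2.imwrite("pics/"+name,cv2.resize(img[y:y+h,x:x+w],None,fx=f,fy=f,interpolation=cv2.INTER_CUBIC))
E
python3 - <<'E'
from h import *
s=cv2.imread("pics/scene0.png");t=cv2.imread("pics/top0.png")
crop("s",s,180,170,260,195,3,"c_s.png");crop("t",t,290,160,200,150,4,"c_t.png")
crop("t",t,120,130,200,150,4,"c_tf.png");crop("s",s,320,250,240,170,3,"c_sf.png")
E
```

```text
(no output)
```

View pics/c_s.png

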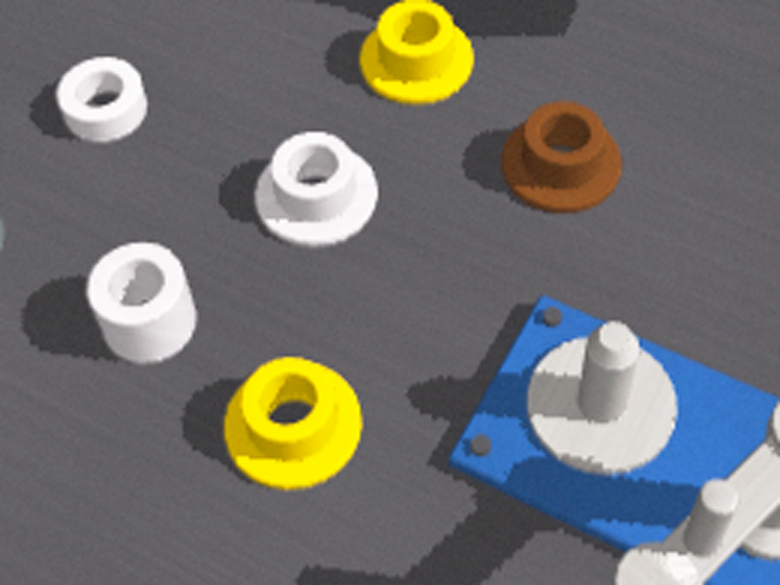

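View pics/c_t.png

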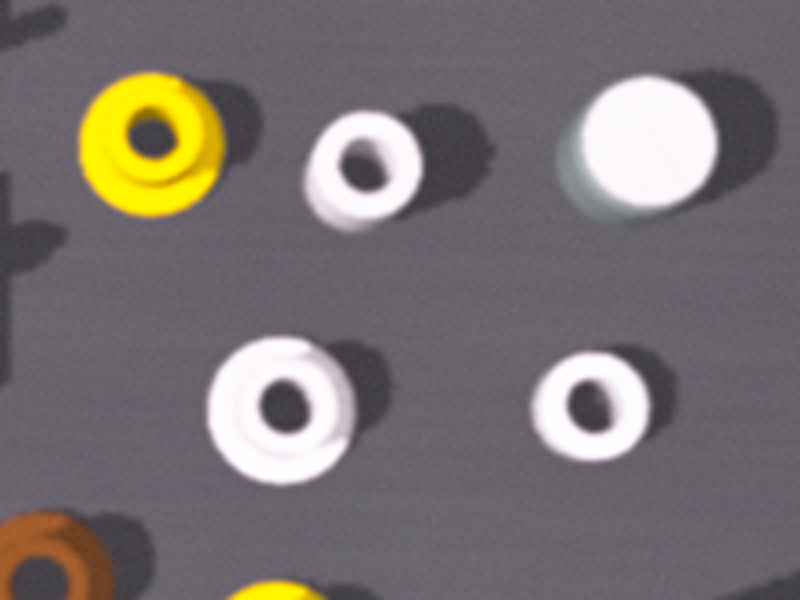

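View pics/c_tf.png

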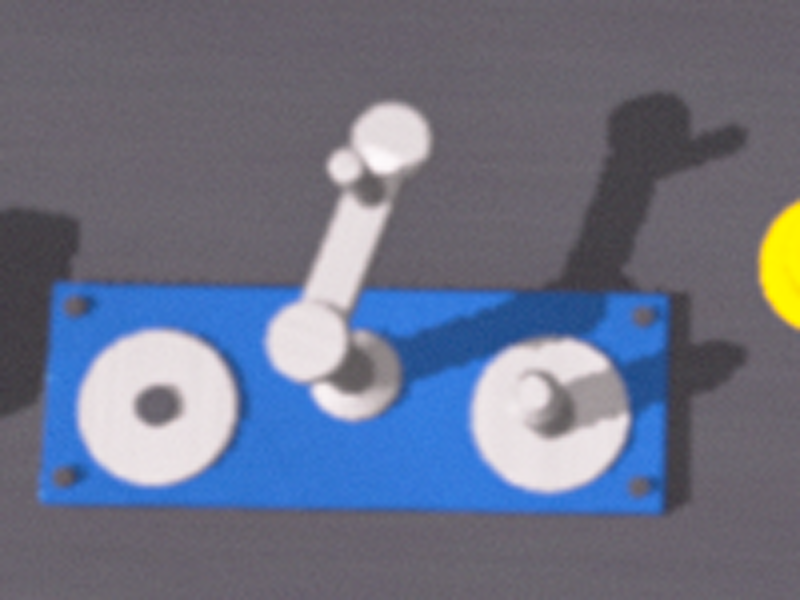

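View pics/c_sf.png

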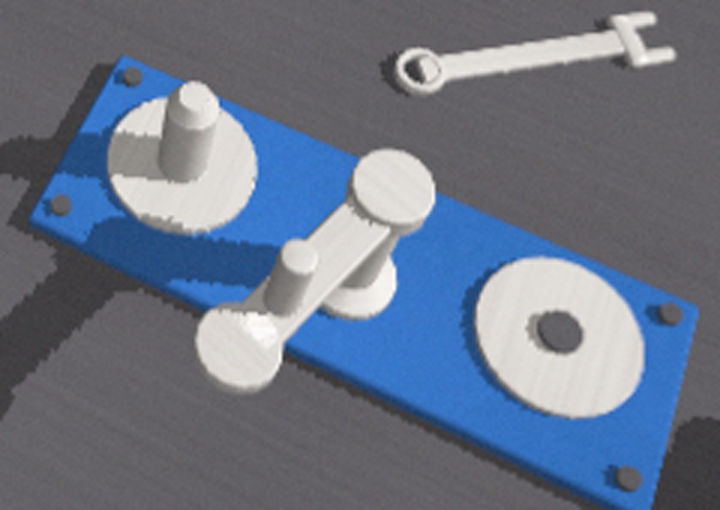

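Run:
```python
from h import *
def holes(n,img,thr,boxes):
    g=img.min(axis=2); f=4
    for nm,(x,y,w,h),z in boxes:
        G=cv2.resize(g[y:y+h,x:x+w],None,fx=f,fy=f,interpolation=cv2.INTER_CUBIC)
        for T in thr:
            cs,hi=cv2.findContours((G>T).astype(np.uint8),cv2.RETR_CCOMP,cv2.CHAIN_APPROX_NONE)
            for c,hh in zip(cs,hi[0]):
                if hh[3]>=0 and cv2.contourArea(c)>300:
                    (cx,cy),ax,an=cv2.fitEllipse(cv2.convexHull(c)); u=((cx+.5)/f-.5+x,(cy+.5)/f-.5+y)
                    print(n,nm,T,np.round(u,2),np.round(np.array(ax)/f,1),np.round(onz(n,u,z),4))
s=cv2.imread("pics/scene0.png");t=cv2.imread("pics/top0.png")
th=[180,200,215,225]
holes("scene",s,th,[("tall",(200,240,60,60),.05),("flange",(255,205,60,60),.038),("short",(190,180,50,50),.025)])
holes("top",t,th,[("tall",(355,180,50,50),.05),("flange",(333,235,56,56),.038),("short",(415,240,46,46),.025)])
```

```text
scene tall 180 [226.71 264.4 ] [12.5 17.7] [ 0.6128 -0.2118  0.05  ]
scene tall 200 [226.44 264.17] [13.8 17.7] [ 0.6126 -0.2126  0.05  ]
scene tall 215 [226.21 264.09] [14.7 18.2] [ 0.6126 -0.213   0.05  ]
scene tall 225 [225.83 264.  ] [15.4 18.8] [ 0.6128 -0.2138  0.05  ]
scene flange 180 [285.31 225.14] [11.8 15.5] [ 0.4765 -0.1695  0.038 ]
scene flange 200 [285.14 225.05] [12.6 16.1] [ 0.4765 -0.1699  0.038 ]
scene flange 215 [284.79 224.9 ] [13.8 16.5] [ 0.4765 -0.1707  0.038 ]
scene flange 225 [284.7  224.82] [14.2 16.8] [ 0.4764 -0.171   0.038 ]
scene short 180 [213.69 199.78] [10.6 14.7] [ 0.4822 -0.346   0.025 ]
scene short 200 [213.71 199.64] [11.3 15.1] [ 0.4819 -0.3462  0.025 ]
scene short 215 [213.77 199.61] [11.6 15.5] [ 0.4818 -0.3461  0.025 ]
scene short 225 [213.6  199.48] [12.3 15.9] [ 0.4816 -0.3467  0.025 ]
top tall 180 [380.6  201.19] [12.6 14.8] [ 0.6104 -0.2145  0.05  ]
top tall 200 [380.72 201.12] [13.4 15.2] [ 0.6106 -0.2148  0.05  ]
top tall 215 [380.71 201.08] [13.9 15.8] [ 0.6107 -0.2148  0.05  ]
top tall 225 [380.82 201.03] [14.5 16.1] [ 0.6108 -0.215   0.05  ]
top flange 180 [360.83 261.27] [13.5 14.9] [ 0.4743 -0.1727  0.038 ]
top flange 200 [360.86 261.25] [14.  15.4] [ 0.4743 -0.1728  0.038 ]
top flange 215 [360.87 261.24] [14.5 15.8] [ 0.4743 -0.1728  0.038 ]
top flange 225 [360.85 261.22] [14.9 16.2] [ 0.4744 -0.1727  0.038 ]
top short 180 [437.23 261.31] [12.2 14.9] [ 0.4797 -0.3474  0.025 ]
top short 200 [437.39 261.26] [13.  15.3] [ 0.4798 -0.3477  0.025 ]
top short 215 [437.45 261.22] [13.5 15.7] [ 0.4799 -0.3478  0.025 ]
top short 225 [437.63 261.19] [14.2 15.9] [ 0.48   -0.3483  0.025 ]
```

Run:
```python
from h import *
s=cv2.imread("pics/scene0.png");t=cv2.imread("pics/top0.png")
for n,img,box in(("scene",s,(320,250,240,170)),("top",t,(120,130,180,140))):
    x,y,w,h=box;f=4
    G=cv2.resize(img[y:y+h,x:x+w],None,fx=f,fy=f,interpolation=cv2.INTER_CUBIC).astype(int)
    blue=((G[...,0]-G[...,2])>60).astype(np.uint8)
    cs,hi=cv2.findContours(blue,cv2.RETR_CCOMP,cv2.CHAIN_APPROX_NONE)
    for c,hh in zip(cs,hi[0]):
        if hh[3]>=0 and cv2.contourArea(c)>8000:
            (cx,cy),ax,an=cv2.fitEllipse(cv2.convexHull(c)); u=((cx+.5)/f-.5+x,(cy+.5)/f-.5+y)
            print(n,"disc",np.round(u,2),np.round(np.array(ax)/f,1),np.round(onz(n,u,.02),4))
        elif hh[3]<0 and cv2.contourArea(c)>20000:
            r=cv2.minAreaRect(c);b=(cv2.boxPoints(r)+.5)/f-.5+[x,y];print(n,"plate",[np.round(onz(n,p,.01)[:2],3).tolist() for p in b])
    br=(G.min(axis=2)>195).astype(np.uint8)*255
    cv2.imwrite(f"pics/br_{n}.png",cv2.resize(br,None,fx=.8,fy=.8))
```

```text
scene plate [[0.612, 0.162], [0.468, 0.168], [0.478, 0.381], [0.61, 0.359]]
scene disc [505.54 362.24] [49.8 62. ] [0.5377 0.2928 0.02  ]
scene plate [[0.613, 0.001], [0.472, -0.01], [0.478, 0.162], [0.611, 0.158]]
top plate [[0.476, 0.359], [0.608, 0.366], [0.61, -0.001], [0.478, -0.003]]
top disc [257.39 232.9 ] [39.9 40.4] [0.5354 0.0647 0.02  ]
top disc [159.33 231.35] [39.3 41.5] [0.5333 0.2902 0.02  ]
```

View pics/br_scene.png

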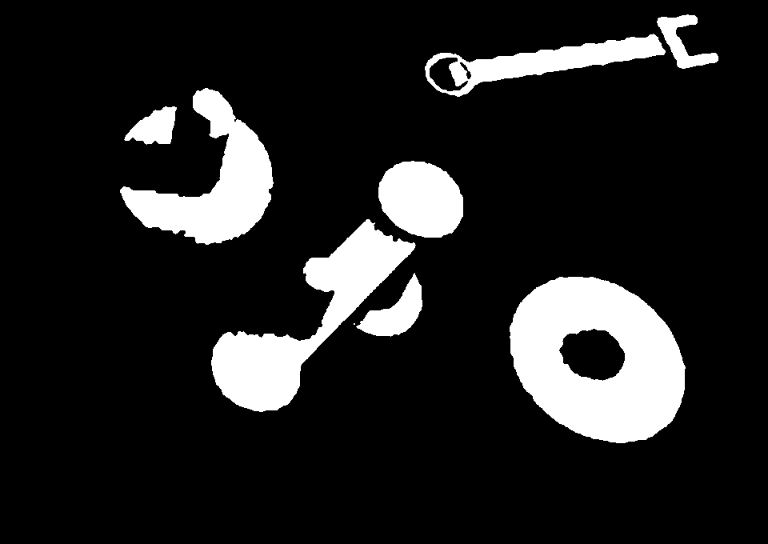

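View pics/br_top.png

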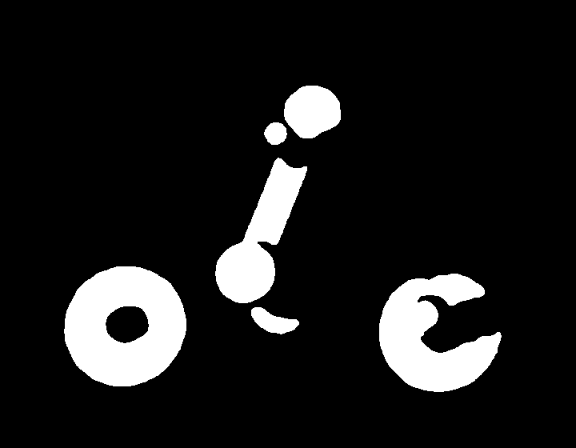

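Run:
```python
from h import *
s=cv2.imread("pics/scene0.png");t=cv2.imread("pics/top0.png")
us,ut=(421/3.2+320,199/3.2+250),(245/3.2+120,272/3.2+130)
print("hub",onz("scene",us,.132),onz("top",ut,.132),two(us,ut))
# shaft top circle candidates printed crops
crop("s",s,355,265,60,68,8,"sh_s.png");crop("t",t,235,210,50,50,10,"sh_t.png")
# pin
us=(320+300/3,250+248/3);ut=(120+275/3.2,130+133/3.2);print("pin top",onz("scene",us,.18),onz("top",ut,.18))
us=(320+242/3,250+352/3);ut=(120+312/3.2,130+112/3.2);print("pad top",onz("scene",us,.126),onz("top",ut,.126))
for X in([.535,.063,.098],[.535,.063,.02]): print(proj("scene",X),proj("top",X))
```

```text
hub [0.55727227 0.18099386 0.132     ] [0.55403786 0.17803301 0.132     ] (array([0.55470145, 0.18028428, 0.1269011 ]), np.float64(0.001880641770637678))
pin top [0.63382227 0.15214543 0.18      ] [0.63354909 0.15192111 0.18      ]
pad top [0.66903523 0.14657191 0.126     ] [0.66321677 0.1414809  0.126     ]
[383.09591886 280.0145423 ] [253.9006672  227.96694103]
[378.8516491  301.82594176] [258.1332124  233.07700882]
```

View pics/sh_s.png

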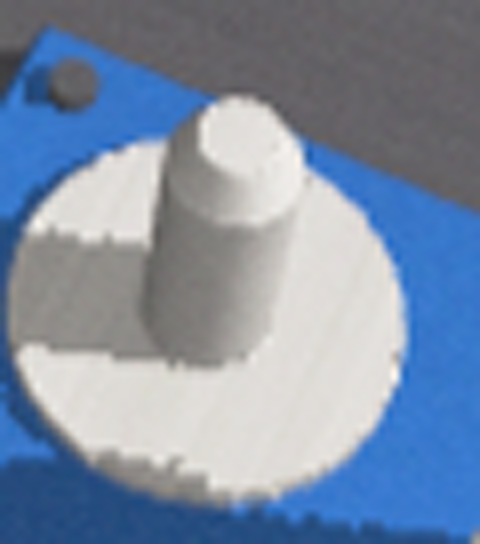

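View pics/sh_t.png

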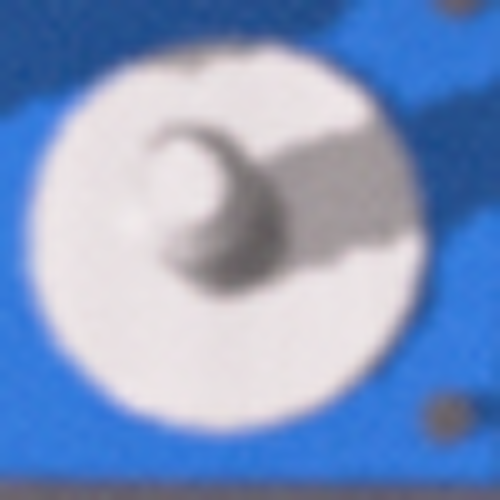

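Run:
```python
from h import *
s=cv2.imread("pics/scene0.png");t=cv2.imread("pics/top0.png")
a=(355+246/8-.44,265+139/8-.44);b=(235+187/10-.45,210+180/10-.45)
print("shaft top",onz("scene",a,.098),onz("top",b,.098),two(a,b))
# seat disc outline by non-blue component, points kept on clean arcs, circle fit on plane z=.02
from scipy.optimize import least_squares
for n,img,box in(("scene",s,(350,265,62,72)),("top",t,(232,208,54,52))):
    x,y,w,h=box;f=4
    G=cv2.resize(img[y:y+h,x:x+w],None,fx=f,fy=f,interpolation=cv2.INTER_CUBIC).astype(int)
    m=((G[...,0]-G[...,2])<45).astype(np.uint8)
    cs,_=cv2.findContours(m,cv2.RETR_EXTERNAL,cv2.CHAIN_APPROX_NONE)
    c=max(cs,key=cv2.contourArea).reshape(-1,2);P=np.array([onz(n,((p[0]+.5)/f-.5+x,(p[1]+.5)/f-.5+y),.02)[:2] for p in c])
    k=abs(np.hypot(*(P-[.536,.065]).T)-.045)<.006
    r=least_squares(lambda q:np.hypot(*(P[k]-q[:2]).T)-q[2],[.536,.065,.045],loss="soft_l1",f_scale=.001).x
    print(n,k.sum(),len(k),r)
for n,img,box in(("scene",s,(475,330,62,65)),("top",t,(135,208,50,50))):
    x,y,w,h=box;f=4
    G=cv2.resize(img[y:y+h,x:x+w],None,fx=f,fy=f,interpolation=cv2.INTER_CUBIC).astype(int)
    m=((G[...,0]-G[...,2])<45).astype(np.uint8)
    cs,_=cv2.findContours(m,cv2.RETR_EXTERNAL,cv2.CHAIN_APPROX_NONE)
    c=max(cs,key=cv2.contourArea).reshape(-1,2);P=np.array([onz(n,((p[0]+.5)/f-.5+x,(p[1]+.5)/f-.5+y),.02)[:2] for p in c])
    k=abs(np.hypot(*(P-[.536,.292]).T)-.045)<.006
    r=least_squares(lambda q:np.hypot(*(P[k]-q[:2]).T)-q[2],[.536,.292,.045],loss="soft_l1",f_scale=.001).x
    print(n,"bare",k.sum(),len(k),r)
```

```text
shaft top [0.53663369 0.06773299 0.098     ] [0.53586638 0.06442689 0.098     ] (array([0.53575636, 0.0660797 , 0.09552151]), np.float64(0.002810961866366627))
scene 519 1190 [0.53785405 0.06632377 0.04531934]
top 444 444 [0.53546383 0.06469056 0.04508375]
scene bare 630 630 [0.53626307 0.29200101 0.0452796 ]
top bare 450 450 [0.53350317 0.29016237 0.04518752]
```

Tall spacer: scene (227,264) / top (381,201). The short ring is scene (214,200) / top (437,261). Of the four flanges, two are yellow (top 328,196 and 360,324) and one is brown (top 299,306). The bare-aluminium one at top (361,261) / scene (285,225) fits the description, and the crops above confirm it. First I turn the jaws so they open along world x.

```bash
python3 -m handwheel '[[0,[0,0,0],[0,0,-0.047]],[0,[0,0,0],[0,0,-0.047]],[0,[0,0,0],[0,0,-0.047]],[0,[0,0,0],[0,0,-0.047]],[0,[0,0,0],[0,0,-0.047]],[0,[0,0,0],[0,0,-0.047]],[0,[0,0,0],[0,0,-0.047]],[0,[0,0,0],[0,0,-0.047]],[0,[0,0,0],[0,0,-0.047]]]' 60
cat >> h.py <<'E'
from scipy.spatial.transform import Rotation as Ro
def go(X):
    st=readout.get_state();R=Ro.from_rotvec(st["ee_rot"]).as_matrix();p=st["eef_pos"]
    d=R.T@(np.array(X)-p)/.03
    print("t",st["time_s"],"pos",p.round(4),"w",round(st["width"],3),"F",st["ft_force"].round(1),"yaxis",R[:,1].round(3),"zaxis",R[:,2].round(3),"units",d.round(2))
E
python3 -c "
from h import *
go([.6117,-.2144,.2])"
```

```text
time_s: 1.0
eef_pos: [0.1262, -0.5094, 0.2086]
ee_rot: [-2.213, -2.229, -0.001]
ft_force: [-0.1, 0.4, -0.1]
width: 1.002
t 1.0 pos [ 0.1262 -0.5094  0.2086] w 1.002 F [-0.1  0.4 -0.1] yaxis [ 1.     0.007 -0.   ] zaxis [-0.     0.001 -1.   ] units [ 9.72 16.25  0.29]
```

```bash
python3 -m handwheel '[[0,[0.48,0.81,0],[0,0,0]],[0,[0.48,0.81,0],[0,0,0]],[0,[0.48,0.81,0],[0,0,0]],[0,[0.48,0.81,0],[0,0,0]],[0,[0.48,0.81,0],[0,0,0]],[0,[0.48,0.81,0],[0,0,0]],[0,[0.48,0.81,0],[0,0,0]],[0,[0.48,0.81,0],[0,0,0]],[0,[0.48,0.81,0],[0,0,0]],[0,[0.48,0.81,0],[0,0,0]]]'
python3 -m handwheel '[[0,[0.48,0.81,0],[0,0,0]],[0,[0.48,0.81,0],[0,0,0]],[0,[0.48,0.81,0],[0,0,0]],[0,[0.48,0.81,0],[0,0,0]],[0,[0.48,0.81,0],[0,0,0]],[0,[0.48,0.81,0],[0,0,0]],[0,[0.48,0.81,0],[0,0,0]],[0,[0.48,0.81,0],[0,0,0]],[0,[0.48,0.81,0],[0,0,0]],[0,[0.48,0.81,0],[0,0,0]],[0,[0,0,0],[0,0,0]]]'
python3 -c "
from h import *
go([.6117,-.2144,.022])
cv2.imwrite('pics/a_s.png',eyes.capture('scene'))"
```

```text
time_s: 2.0
eef_pos: [0.3699, -0.3645, 0.2087]
ee_rot: [-2.22, -2.222, 0.0]
ft_force: [-0.4, -0.1, 0.4]
width: 1.005
time_s: 3.1
eef_pos: [0.6137, -0.2188, 0.2075]
ee_rot: [-2.215, -2.225, 0.0]
ft_force: [-1.2, 0.7, -0.2]
width: 1.003
t 3.1 pos [ 0.6137 -0.2188  0.2075] w 1.003 F [-1.2  0.7 -0.2] yaxis [ 1.     0.004 -0.001] zaxis [-0.001  0.001 -1.   ] units [ 0.14 -0.06  6.18]
```

View pics/a_s.png

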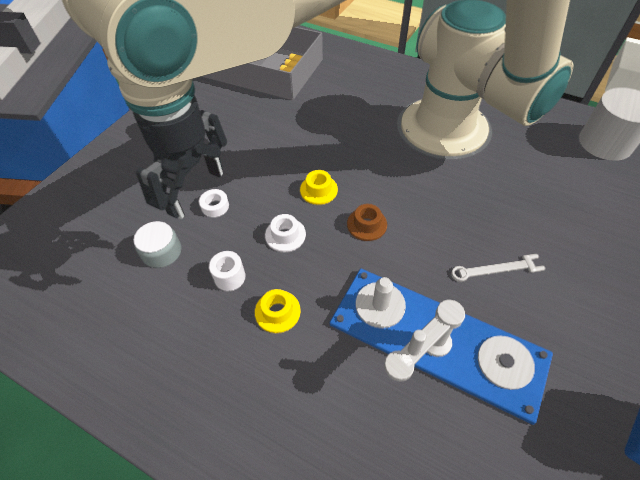

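```bash
python3 -c "
from h import *
print(proj('scene',[.6137,-.2188,.2075]))
p,R=readout.get_state()['eef_pos'],0
for dx in(-.043,.043): print(proj('scene',[p[0]+dx,p[1],p[2]+.013]))
t=eyes.capture('top');s=eyes.capture('scene');cv2.imwrite('pics/a_t.png',t);crop('s',s,100,100,160,160,4,'a_sc.png')
for dx in(-.043,.043): print(proj('top',[p[0]+dx,p[1],p[2]+.013]))
"
```

```text
[203.46233066 209.0318948 ]
[218.01177662 184.44100239]
[183.36356313 222.31978756]
[396.93298907 203.58859713]
[397.05075777 159.16695918]
```

View pics/a_t.png

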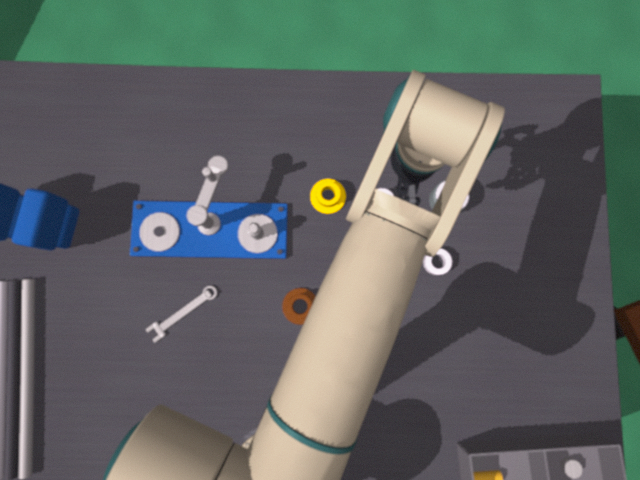

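View pics/a_sc.png

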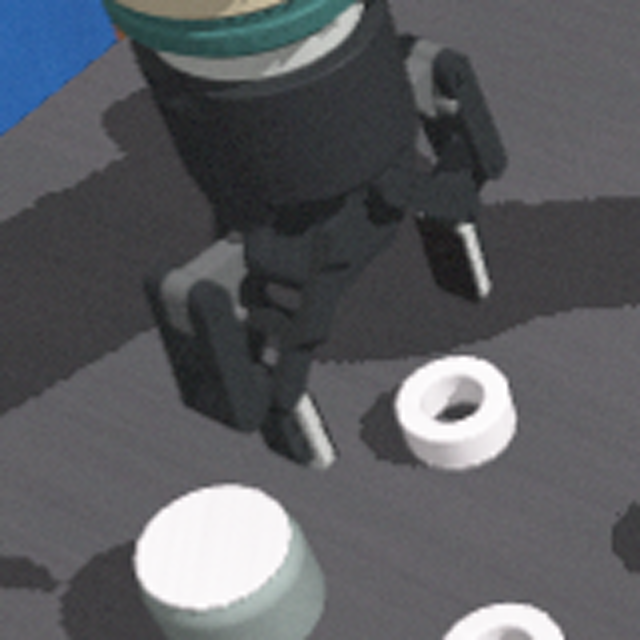

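```bash
python3 -m handwheel '[[0,[0.14,-0.06,0.4],[0,0,0]],[0,[0,0,0.8],[0,0,0]],[0,[0,0,0.8],[0,0,0]],[0,[0,0,0.8],[0,0,0]],[0,[0,0,0.8],[0,0,0]],[0,[0,0,0.8],[0,0,0]],[0,[0,0,0.6],[0,0,0]],[0,[0,0,0.5],[0,0,0]],[0,[0,0,0],[0,0,0]]]'
python3 -c "
from h import *
go([.6117,-.2144,.022])
s=eyes.capture('scene');crop('s',s,150,180,160,150,4,'b_sc.png')
p=readout.get_state()['eef_pos']
for dz in(0,.013,.03):
  for dx in(-.043,.043): print(dz,proj('scene',[p[0]+dx,p[1],p[2]+dz]))
"
```

```text
time_s: 4.15
eef_pos: [0.6084, -0.2171, 0.0417]
ee_rot: [-2.219, -2.219, 0.003]
ft_force: [-1.6, -0.2, 0.2]
width: 0.998
t 4.15 pos [ 0.6084 -0.2171  0.0417] w 0.998 F [-1.6 -0.2  0.2] yaxis [ 1.    -0.    -0.004] zaxis [-0.004  0.001 -1.   ] units [0.09 0.11 0.66]
0 [239.29180093 246.98667417]
0 [212.0801383  281.40194167]
0.013 [238.1432972  243.08977729]
0.013 [210.50427903 277.75033866]
0.03 [236.59645022 237.8419514 ]
0.03 [208.37845457 272.82500039]
```

View pics/b_sc.png

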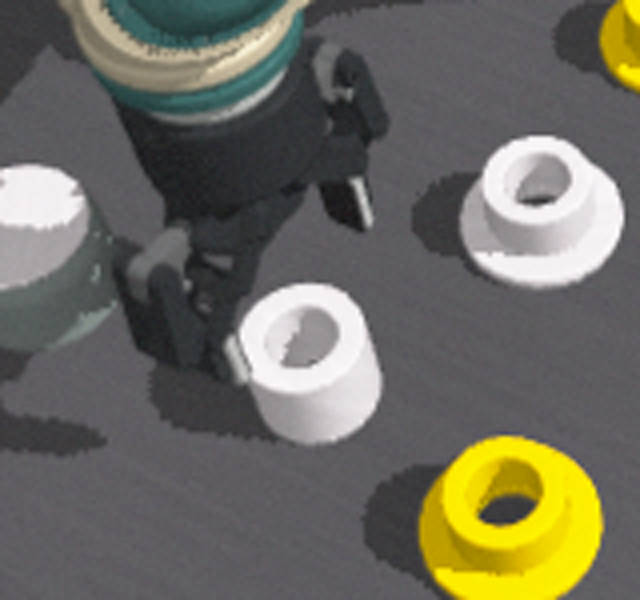

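```bash
python3 -m handwheel '[[0,[0.09,0.11,0.5],[0,0,0]],[0,[0,0,0.5],[0,0,0]],[0,[0,0,0],[0,0,0]]]'
python3 -c "
from h import *
go([.6117,-.2144,.012])
s=eyes.capture('scene');crop('s',s,150,180,160,150,4,'b_sc2.png')
"
```

```text
time_s: 4.5
eef_pos: [0.612, -0.2135, 0.0108]
ee_rot: [-2.217, -2.22, 0.003]
ft_force: [-0.2, -0.5, -0.1]
width: 0.999
t 4.5 pos [ 0.612  -0.2135  0.0108] w 0.999 F [-0.2 -0.5 -0.1] yaxis [ 1.     0.001 -0.005] zaxis [-0.005  0.002 -1.   ] units [-0.03 -0.01 -0.04]
```

View pics/b_sc2.png

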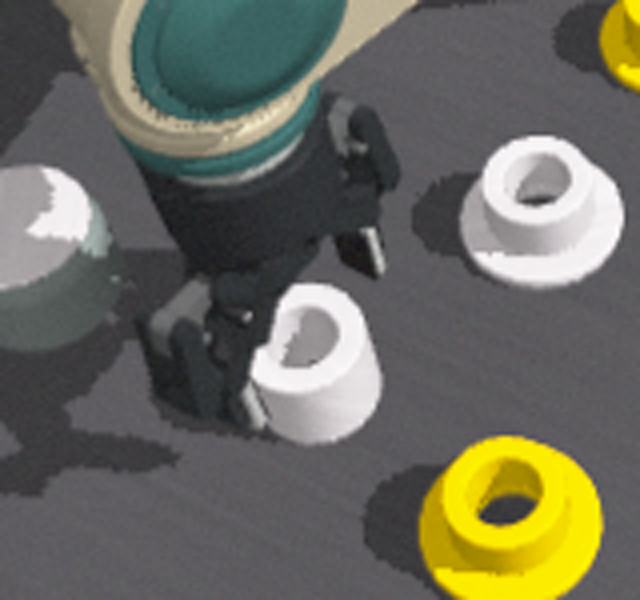

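The spacer lies between the jaws, so I close them.

```bash
python3 -m handwheel '[[0.5,[0,0,0],[0,0,0]],[0.7,[0,0,0],[0,0,0]],[0.7,[0,0,0],[0,0,0]],[0.7,[0,0,0],[0,0,0]],[0.7,[0,0,0],[0,0,0]],[0.7,[0,0,0],[0,0,0]]]' 60
python3 -c "
from h import *
go([.6117,-.2144,.012])
s=eyes.capture('scene');crop('s',s,150,180,160,150,4,'b_sc3.png')
"
```

```text
time_s: 5.15
eef_pos: [0.6143, -0.2147, 0.0158]
ee_rot: [2.219, 2.221, 0.001]
ft_force: [-0.3, -0.3, 5.7]
width: 0.664
t 5.15 pos [ 0.6143 -0.2147  0.0158] w 0.664 F [-0.3 -0.3  5.7] yaxis [1.    0.001 0.002] zaxis [ 0.002 -0.001 -1.   ] units [ 0.01 -0.09  0.13]
```

View pics/b_sc3.png

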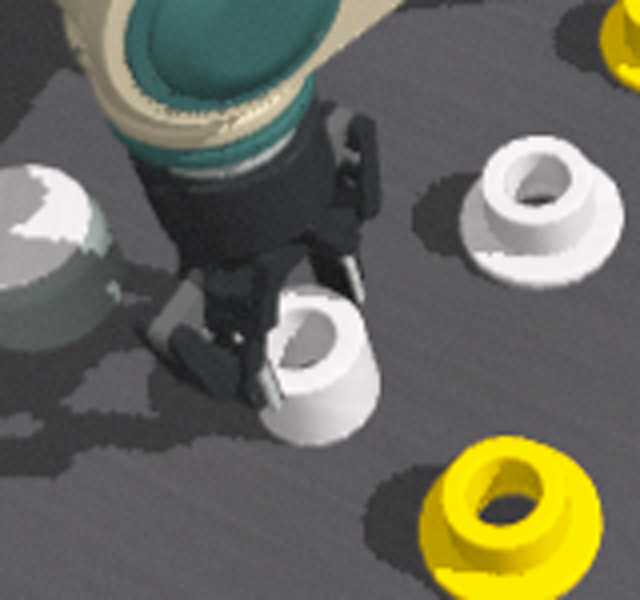

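```bash
python3 -m handwheel '[[0.7,[0,0,0],[0,0,0]],[0.7,[0,0,-0.3],[0,0,0]],[0.7,[0,0,-0.7],[0,0,0]],[0.7,[0,0,-0.7],[0,0,0]],[0.7,[0,0,-0.7],[0,0,0]],[0.7,[0,0,-0.7],[0,0,0]],[0.7,[0,0,-0.7],[0,0,0]],[0.7,[0,0,-0.7],[0,0,0]],[0.7,[0,0,0],[0,0,0]]]'
python3 -c "
from h import *
go([.5365,.0655,.012])
s=eyes.capture('scene');crop('s',s,150,130,200,150,4,'b_sc4.png')
"
```

```text
time_s: 6.1
eef_pos: [0.6148, -0.2148, 0.1529]
ee_rot: [2.216, 2.218, 0.004]
ft_force: [-0.3, 0.9, -2.0]
width: 0.663
t 6.1 pos [ 0.6148 -0.2148  0.1529] w 0.663 F [-0.3  0.9 -2. ] yaxis [1.    0.001 0.006] zaxis [ 0.006 -0.002 -1.   ] units [ 9.36 -2.63  4.66]
```

View pics/b_sc4.png

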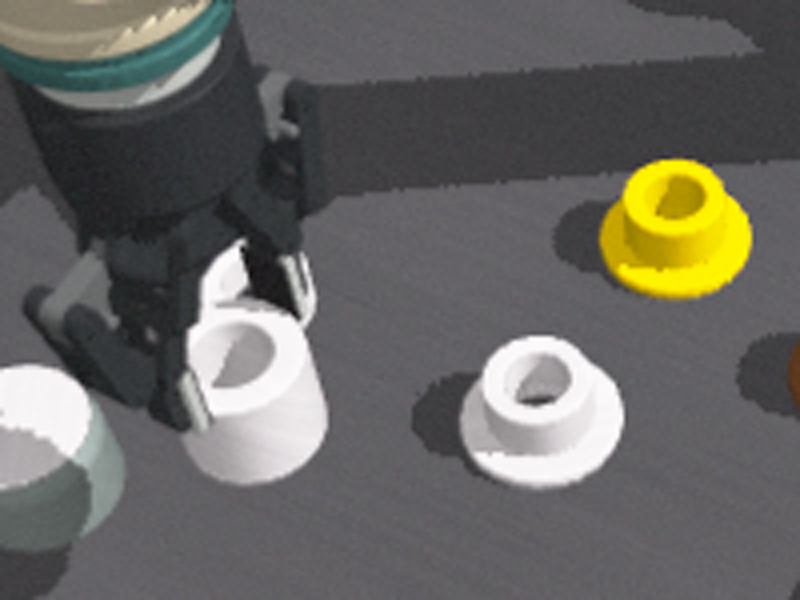

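```bash
python3 -m handwheel '[[0.7,[0.78,-0.22,0],[0,0,0]],[0.7,[0.78,-0.22,0],[0,0,0]],[0.7,[0.78,-0.22,0],[0,0,0]],[0.7,[0.78,-0.22,0],[0,0,0]],[0.7,[0.78,-0.22,0],[0,0,0]],[0.7,[0.78,-0.22,0],[0,0,0]],[0.7,[0.78,-0.22,0],[0,0,0]],[0.7,[0.78,-0.22,0],[0,0,0]],[0.7,[0.78,-0.22,0],[0,0,0]],[0.7,[0.78,-0.22,0],[0,0,0]],[0.7,[0.78,-0.22,0],[0,0,0]],[0.7,[0.78,-0.22,0],[0,0,0]]]'
python3 -m handwheel '[[0.7,[0,0,0],[0,0,0]],[0.7,[0,0,0],[0,0,0]]]'
python3 -c "
from h import *
go([.5365,.0655,.012])
s=eyes.capture('scene');crop('s',s,290,150,200,200,3,'d_s.png')
s=eyes.capture('top');crop('s',s,180,150,150,150,4,'d_t.png')
go([.5365,.0655,.012])
p=readout.get_state()['eef_pos']
for n in('scene','top'):print(proj(n,[p[0],p[1],p[2]+.035]),proj(n,[.5365,.0655,.16]))
"
```

```text
time_s: 7.35
eef_pos: [0.5327, 0.0673, 0.147]
ee_rot: [-2.219, -2.221, 0.004]
ft_force: [0.4, 0.0, -2.8]
width: 0.664
time_s: 7.55
eef_pos: [0.5333, 0.0665, 0.1476]
ee_rot: [-2.219, -2.223, 0.003]
ft_force: [0.8, 0.1, -2.2]
width: 0.662
t 7.55 pos [0.5333 0.0665 0.1476] w 0.662 F [ 0.8  0.1 -2.2] yaxis [ 1.     0.002 -0.002] zaxis [-0.002 -0.001 -1.   ] units [-0.03  0.12  4.52]
t 7.65 pos [0.5338 0.0658 0.1482] w 0.665 F [-0.4 -0.4 -2.6] yaxis [ 1.     0.    -0.001] zaxis [-0.001 -0.    -1.   ] units [-0.01  0.1   4.54]
[390.66958776 251.59928146] [388.12871193 261.1497444 ]
[246.99862971 221.94028649] [248.81175897 222.52210857]
```

View pics/d_s.png

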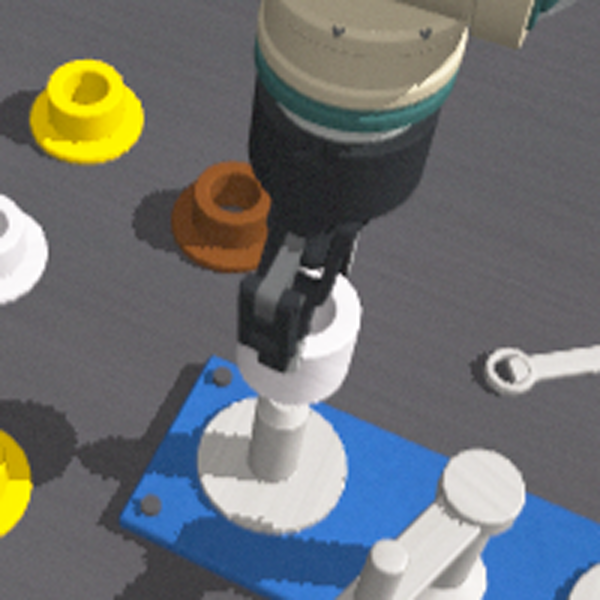

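View pics/d_t.png

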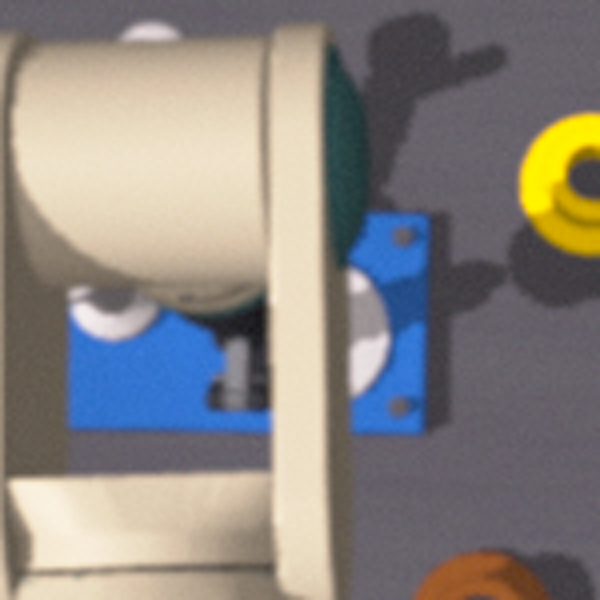

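```bash
cat >> h.py <<'E'
from scipy.optimize import least_squares
def lower_arc(img,box,zb,r,guess,thr=150,dbg=None,pred=None):
    x,y,w,h=box;f=4
    G=cv2.resize(img[y:y+h,x:x+w],None,fx=f,fy=f,interpolation=cv2.INTER_CUBIC)
    if dbg: cv2.imwrite("pics/"+dbg,cv2.resize(G,None,fx=2,fy=2))
    return G
E
python3 -m handwheel '[[0.7,[-0.02,0.07,0],[0,0,0]],[0.7,[0,0,0],[0,0,0]]]'
python3 -c "
from h import *
st=readout.get_state()
s=eyes.capture('scene');cv2.imwrite('pics/e_full.png',s)
crop('s',s,355,235,64,60,12,'e_s.png')
s2=eyes.capture('scene')
go([.5365,.0655,.012])
# spin off expected outline of bottom circle if centred (scene-frame shaft .5375,.0665)
zb=.134
for a in range(0,360,45): print(a,((proj('scene',[.5375+.03*np.cos(np.radians(a)),.0665+.03*np.sin(np.radians(a)),zb])-[355,235])*12+6).round(0))
"
```

```text
time_s: 7.85
eef_pos: [0.5364, 0.0651, 0.1489]
ee_rot: [2.222, 2.221, -0.0]
ft_force: [-0.3, 0.1, -2.5]
width: 0.664
t 7.95 pos [0.5363 0.0654 0.149 ] w 0.666 F [-0.2 -0.8 -3.1] yaxis [ 1.  0. -0.] zaxis [-0. -0. -1.] units [0.   0.01 4.57]
0 [293. 608.]
45 [471. 624.]
90 [597. 527.]
135 [597. 379.]
180 [476. 268.]
225 [306. 254.]
270 [181. 344.]
315 [173. 491.]
```

View pics/e_s.png

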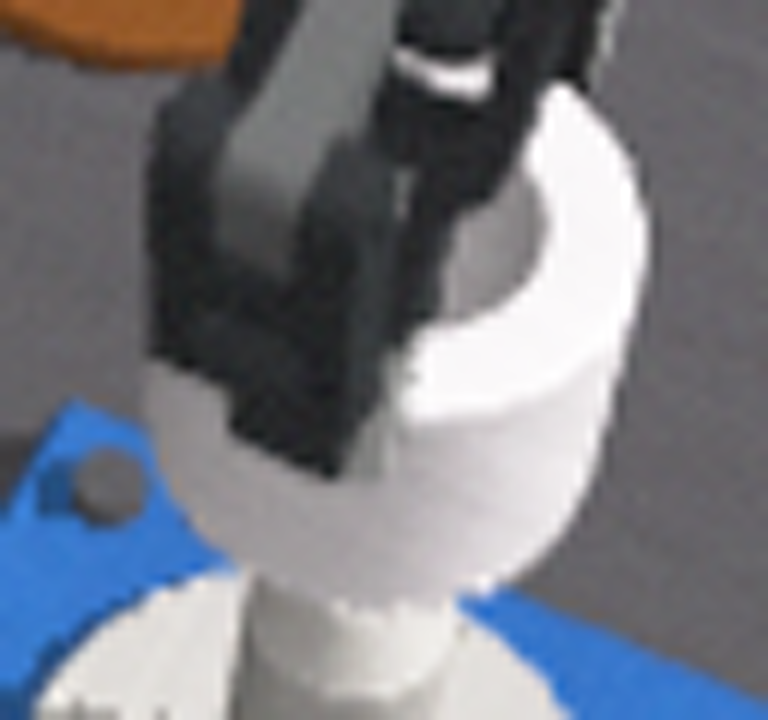

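```bash
python3 -m handwheel '[[0.7,[0.02,0.02,0.3],[0,0,0]],[0.7,[0,0,0.4],[0,0,0]],[0.7,[0,0,0.3],[0,0,0]],[0.7,[0,0,0.2],[0,0,0]],[0.7,[0,0,0.2],[0,0,0]],[0.7,[0,0,0],[0,0,0]]]'
python3 -c "
from h import *
go([.5365,.0655,.012])
s=eyes.capture('scene')
crop('s',s,350,235,80,75,10,'f_s.png')
"
```

```text
time_s: 8.55
eef_pos: [0.5362, 0.0664, 0.1059]
ee_rot: [-2.22, -2.222, 0.002]
ft_force: [0.5, -0.1, -3.0]
width: 0.664
t 8.55 pos [0.5362 0.0664 0.1059] w 0.664 F [ 0.5 -0.1 -3. ] yaxis [ 1.     0.001 -0.002] zaxis [-0.002 -0.    -1.   ] units [-0.03  0.01  3.13]
```

View pics/f_s.png

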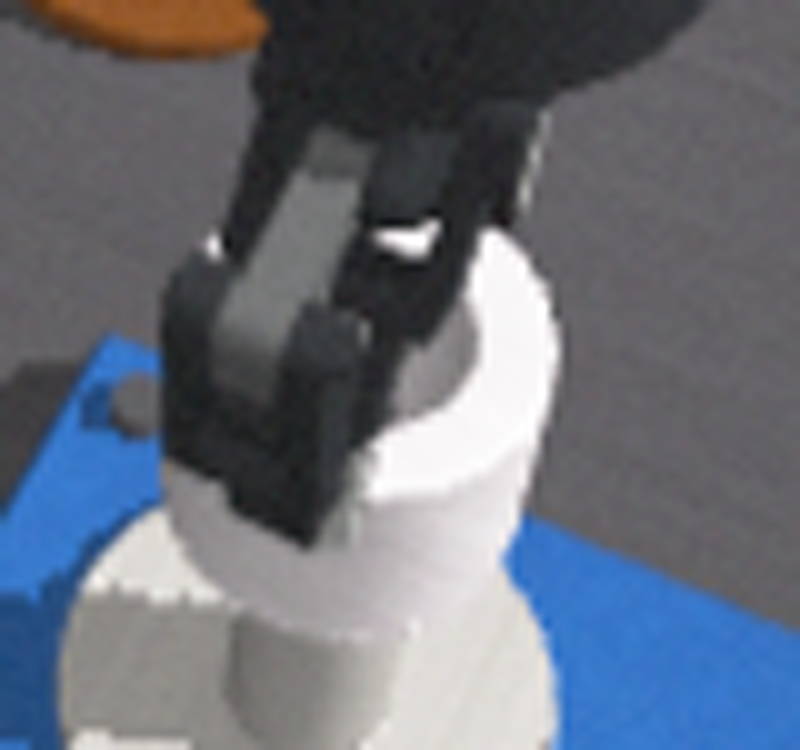

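```bash
python3 -m handwheel '[[0.7,[0,0,0.15],[0,0,0]],[0.7,[0,0,0.15],[0,0,0]],[0.7,[0,0,0],[0,0,0]]]'; python3 -m handwheel '[[0.7,[0,0,0.15],[0,0,0]],[0.7,[0,0,0.15],[0,0,0]],[0.7,[0,0,0],[0,0,0]]]';python3 -m handwheel '[[0.7,[0,0,0.15],[0,0,0]],[0.7,[0,0,0.15],[0,0,0]],[0.7,[0,0,0],[0,0,0]]]'
```

```text
time_s: 8.9
eef_pos: [0.5363, 0.0664, 0.0973]
ee_rot: [-2.22, -2.222, 0.002]
ft_force: [-0.4, -0.6, -3.1]
width: 0.666
time_s: 9.2
eef_pos: [0.5363, 0.0664, 0.0881]
ee_rot: [-2.22, -2.222, 0.002]
ft_force: [0.6, 0.1, -2.5]
width: 0.667
time_s: 9.5
eef_pos: [0.5362, 0.0664, 0.0791]
ee_rot: [-2.22, -2.222, 0.002]
ft_force: [-0.3, 0.5, -2.6]
width: 0.666
```

```bash
python3 -m handwheel '[[0.7,[0,0,0.3],[0,0,0]],[0.7,[0,0,0.3],[0,0,0]],[0.7,[0,0,0.3],[0,0,0]],[0.7,[0,0,0.3],[0,0,0]],[0.7,[0,0,0],[0,0,0]]]'; python3 -m handwheel '[[0.7,[0,0,0.1],[0,0,0]],[0.7,[0,0,0],[0,0,0]]]';python3 -m handwheel '[[0.7,[0,0,0.1],[0,0,0]],[0.7,[0,0,0],[0,0,0]]]'
```

```text
time_s: 10.0
eef_pos: [0.5357, 0.0665, 0.042]
ee_rot: [-2.219, -2.221, 0.003]
ft_force: [-0.4, 0.6, -1.9]
width: 0.664
time_s: 10.2
eef_pos: [0.5368, 0.0664, 0.041]
ee_rot: [2.22, 2.222, -0.0]
ft_force: [-0.4, -0.2, -2.3]
width: 0.665
time_s: 10.4
eef_pos: [0.5367, 0.0664, 0.0379]
ee_rot: [2.22, 2.222, -0.0]
ft_force: [0.5, -0.4, -1.9]
width: 0.666
```

```bash
python3 -m handwheel '[[0.7,[0,0,0.08],[0,0,0]],[0.7,[0,0,0],[0,0,0]]]'; python3 -m handwheel '[[0.7,[0,0,0.06],[0,0,0]],[0.7,[0,0,0],[0,0,0]]]'
python3 -c "
from h import *
s=eyes.capture('scene')
crop('s',s,350,235,80,75,10,'g_s.png')
"
```

```text
time_s: 10.6
eef_pos: [0.537, 0.0665, 0.0359]
ee_rot: [2.22, 2.222, 0.001]
ft_force: [0.8, -0.2, -2.1]
width: 0.668
time_s: 10.8
eef_pos: [0.5371, 0.0665, 0.0358]
ee_rot: [2.22, 2.222, 0.001]
ft_force: [-6.3, -0.4, 9.3]
width: 0.666
```

View pics/g_s.png

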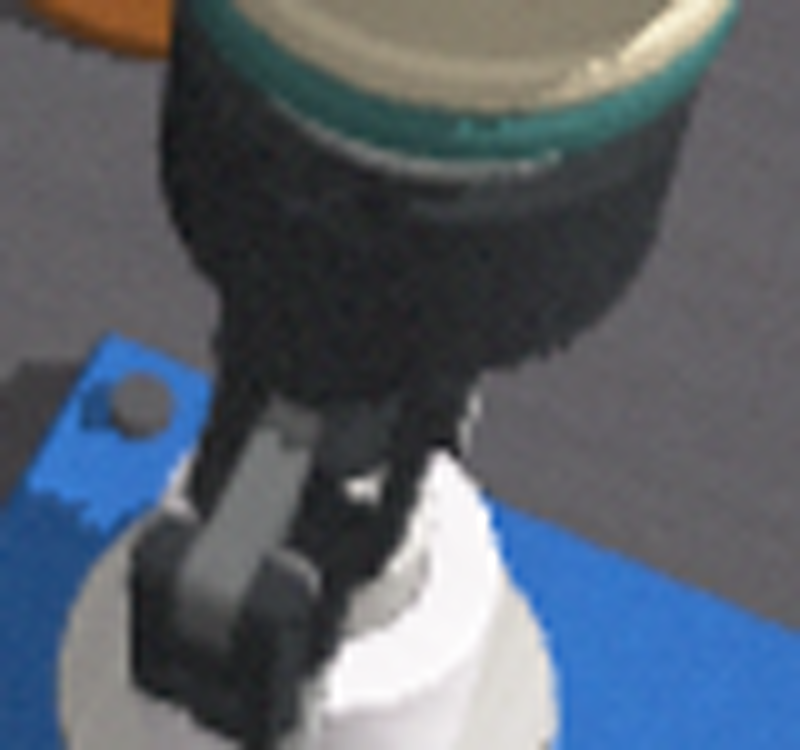

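```bash
python3 -m handwheel '[[0.4,[0,0,0],[0,0,0]],[0,[0,0,0],[0,0,0]],[0,[0,0,0],[0,0,0]],[0,[0,0,0],[0,0,0]],[0,[0,0,-0.3],[0,0,0]],[0,[0,0,-0.8],[0,0,0]],[0,[0,0,-0.8],[0,0,0]],[0,[0,0,-0.8],[0,0,0]],[0,[0,0,-0.8],[0,0,0]],[0,[0,0,-0.8],[0,0,0]],[0,[0,0,0],[0,0,0]]]'
python3 -c "
from h import *
s=eyes.capture('scene')
crop('s',s,340,235,80,75,10,'i_s.png')
go([.4755,-.172,.2])
print(proj('scene',[.5375,.0665,.07]))
"
```

```text
time_s: 11.95
eef_pos: [0.5386, 0.0666, 0.1676]
ee_rot: [2.217, 2.219, 0.009]
ft_force: [0.4, 0.7, -0.2]
width: 1.005
t 12.0 pos [0.5377 0.0665 0.1651] w 1.0 F [ 0.2  0.1 -0.6] yaxis [1.    0.001 0.004] zaxis [ 0.004  0.    -1.   ] units [-7.95 -2.08 -1.17]
[382.76466937 290.2441819 ]
```

View pics/i_s.png

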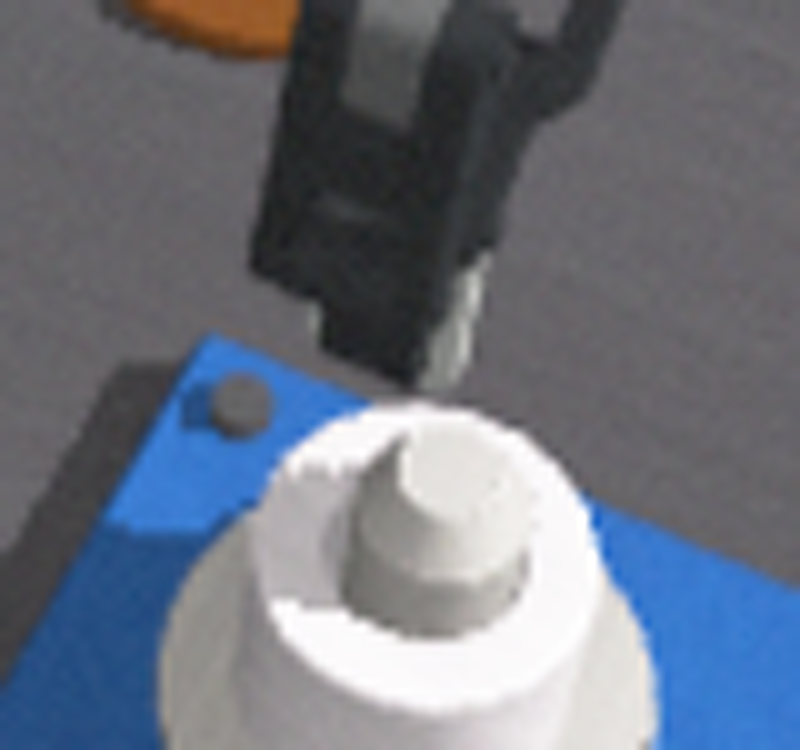

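```bash
python3 -m handwheel '[[0,[-0.79,-0.2,0],[0,0,0]],[0,[-0.79,-0.2,0],[0,0,0]],[0,[-0.79,-0.2,0],[0,0,0]],[0,[-0.79,-0.2,0],[0,0,0]],[0,[-0.79,-0.2,0],[0,0,0]],[0,[-0.79,-0.2,0],[0,0,0]],[0,[-0.79,-0.2,0],[0,0,0]],[0,[-0.79,-0.2,0],[0,0,0]],[0,[-0.79,-0.2,0],[0,0,0]],[0,[-0.79,-0.2,0],[0,0,0]],[0,[0,0,0],[0,0,0]]]'
python3 -c "
from h import *
go([.476,-.1713,.018])"
```

```text
time_s: 13.1
eef_pos: [0.4757, -0.1725, 0.1615]
ee_rot: [-2.223, -2.218, 0.002]
ft_force: [-0.7, 0.1, -1.4]
width: 1.002
t 13.1 pos [ 0.4757 -0.1725  0.1615] w 1.002 F [-0.7  0.1 -1.4] yaxis [ 1.    -0.002 -0.002] zaxis [-0.002  0.    -1.   ] units [0.04 0.02 4.78]
```

```bash
python3 -m handwheel '[[0,[0.04,0.01,0.4],[0,0,0]],[0,[0,0,0.8],[0,0,0]],[0,[0,0,0.8],[0,0,0]],[0,[0,0,0.8],[0,0,0]],[0,[0,0,0.8],[0,0,0]],[0,[0,0,0.6],[0,0,0]],[0,[0,0,0.4],[0,0,0]],[0,[0,0,0.2],[0,0,0]],[0,[0,0,0],[0,0,0]]]'
python3 -c "
from h import *
s=eyes.capture('scene')
crop('s',s,230,170,110,100,7,'j_s.png')
go([.476,-.1713,.006])"
```

```text
time_s: 14.0
eef_pos: [0.4769, -0.1688, 0.0181]
ee_rot: [-2.219, -2.222, 0.001]
ft_force: [-0.4, -0.2, 0.5]
width: 1.001
t 14.05 pos [ 0.4774 -0.1691  0.019 ] w 1.0 F [0.1 0.4 0.2] yaxis [1.    0.001 0.   ] zaxis [ 0. -0. -1.] units [-0.07 -0.05  0.43]
```

View pics/j_s.png

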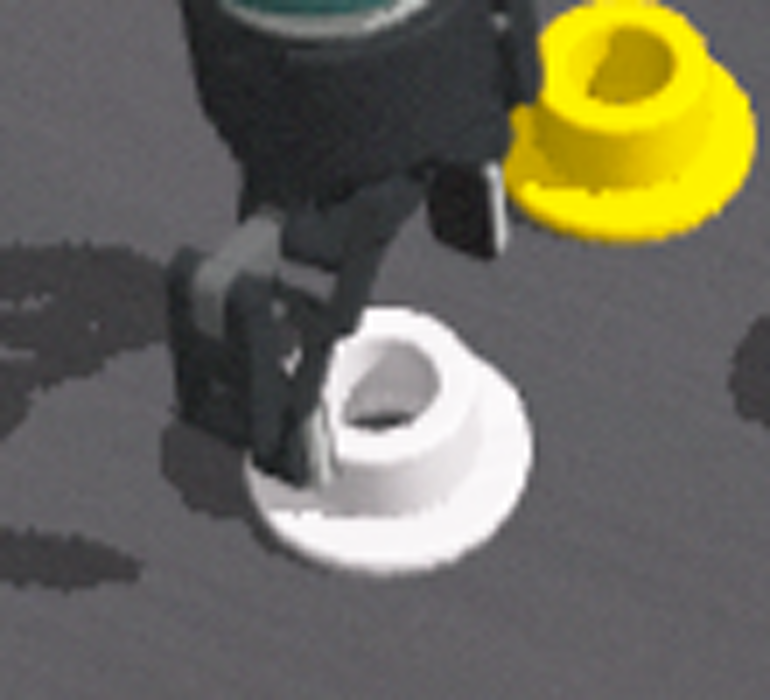

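```bash
python3 -m handwheel '[[0,[-0.06,-0.04,0.2],[0,0,0]],[0,[0,0,0.17],[0,0,0]],[0,[0,0,0],[0,0,0]]]'; python3 -m handwheel '[[0.5,[0,0,0],[0,0,0]],[0.75,[0,0,0],[0,0,0]],[0.75,[0,0,0],[0,0,0]],[0.75,[0,0,0],[0,0,0]],[0.75,[0,0,0],[0,0,0]],[0.75,[0,0,0],[0,0,0]]]' 60
python3 -c "
from h import *
s=eyes.capture('scene')
crop('s',s,230,170,110,100,7,'k_s.png')
go([.476,-.1713,.006])"
```

```text
time_s: 14.35
eef_pos: [0.4756, -0.1712, 0.0072]
ee_rot: [-2.22, -2.222, 0.001]
ft_force: [-0.1, -0.5, -0.3]
width: 1.001
time_s: 14.95
eef_pos: [0.4765, -0.1714, 0.0091]
ee_rot: [2.219, 2.222, 0.0]
ft_force: [-3.5, 1.3, 7.6]
width: 0.605
t 15.0 pos [ 0.4765 -0.1714  0.0092] w 0.606 F [-3.1  1.6  7.5] yaxis [1.    0.001 0.001] zaxis [ 0.001 -0.001 -1.   ] units [ 0.   -0.02  0.11]
```

View pics/k_s.png

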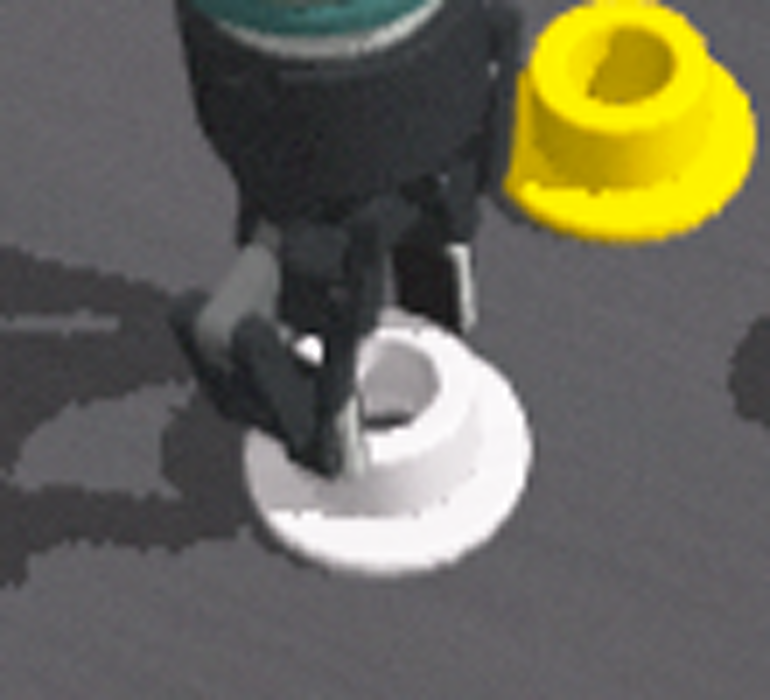

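```bash
python3 -m handwheel '[[0.75,[0,0,-0.3],[0,0,0]],[0.75,[0,0,-0.8],[0,0,0]],[0.75,[0,0,-0.8],[0,0,0]],[0.75,[0,0,-0.8],[0,0,0]],[0.75,[0,0,-0.8],[0,0,0]],[0.75,[0,0,-0.8],[0,0,0]],[0.75,[0,0,-0.5],[0,0,0]],[0.75,[0,0,0],[0,0,0]]]'
python3 -c "
from h import *
s=eyes.capture('scene')
crop('s',s,230,130,110,100,7,'l_s.png')
go([.5375,.0665,.15])"
```

```text
time_s: 15.8
eef_pos: [0.477, -0.1717, 0.1544]
ee_rot: [2.217, 2.219, 0.003]
ft_force: [0.1, -0.1, -2.1]
width: 0.605
t 15.85 pos [ 0.4764 -0.1713  0.1525] w 0.604 F [ 0.  -0.6 -3. ] yaxis [1.    0.001 0.002] zaxis [ 0.002 -0.001 -1.   ] units [7.93 2.04 0.08]
```

View pics/l_s.png

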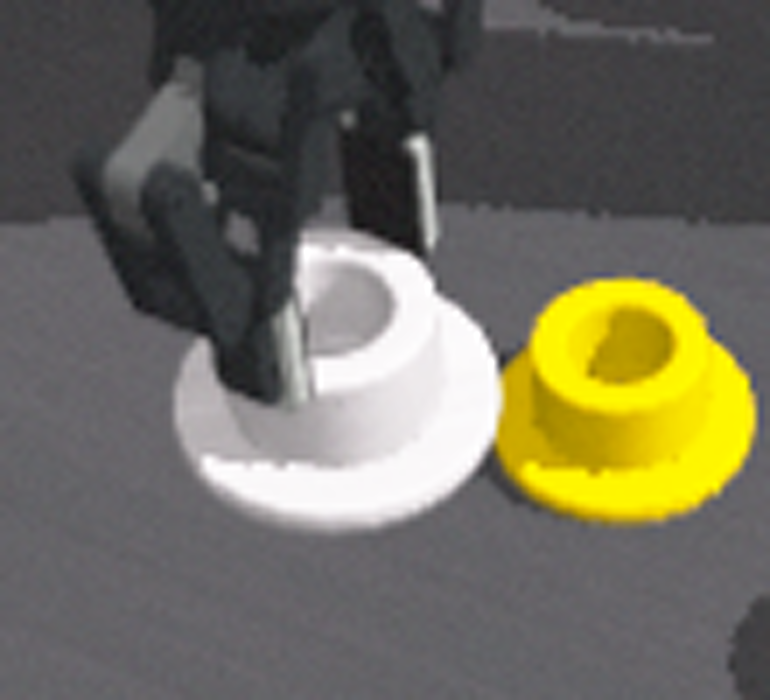

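```bash
python3 -m handwheel '[[0.75,[0.79,0.2,0],[0,0,0]],[0.75,[0.79,0.2,0],[0,0,0]],[0.75,[0.79,0.2,0],[0,0,0]],[0.75,[0.79,0.2,0],[0,0,0]],[0.75,[0.79,0.2,0],[0,0,0]],[0.75,[0.79,0.2,0],[0,0,0]],[0.75,[0.79,0.2,0],[0,0,0]],[0.75,[0.79,0.2,0],[0,0,0]],[0.75,[0.79,0.2,0],[0,0,0]],[0.75,[0.79,0.2,0],[0,0,0]],[0.75,[0,0,0],[0,0,0]],[0.75,[0,0,0],[0,0,0]]]'
python3 -c "
from h import *
s=eyes.capture('scene')
crop('s',s,340,210,100,100,7,'m_s.png')
go([.537,.0665,.079])
go([.537,.0665,.079])"
```

```text
time_s: 17.05
eef_pos: [0.5351, 0.0659, 0.1502]
ee_rot: [-2.218, -2.222, 0.004]
ft_force: [-0.7, -0.1, -2.3]
width: 0.6
t 17.1 pos [0.5352 0.0654 0.1505] w 0.604 F [-0.2 -0.2 -2.2] yaxis [ 1.     0.001 -0.002] zaxis [-0.002 -0.001 -1.   ] units [0.04 0.07 2.38]
t 17.1 pos [0.5352 0.0654 0.1505] w 0.604 F [-0.2 -0.2 -2.2] yaxis [ 1.     0.001 -0.002] zaxis [-0.002 -0.001 -1.   ] units [0.04 0.07 2.38]
```

View pics/m_s.png

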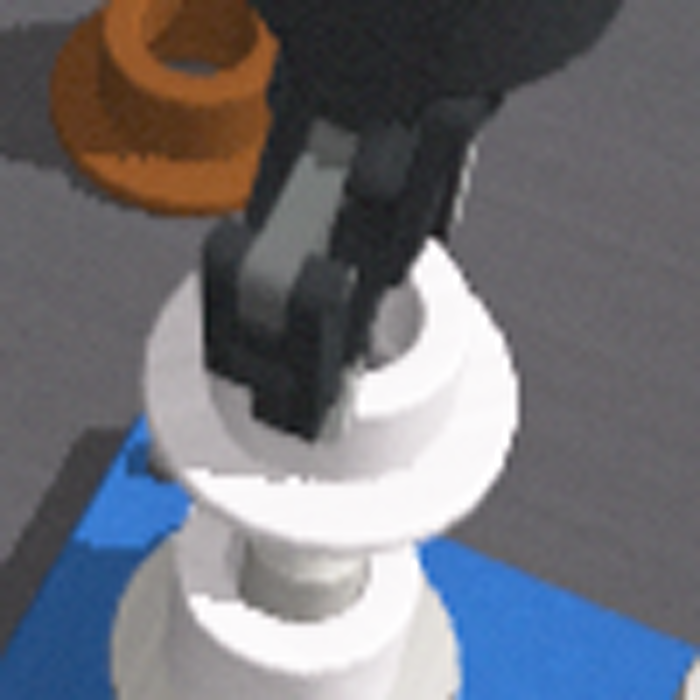

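```bash
python3 -m handwheel '[[0.75,[0.02,0.05,0.3],[0,0,0]],[0.75,[0,0,0.4],[0,0,0]],[0.75,[0,0,0.3],[0,0,0]],[0.75,[0,0,0.2],[0,0,0]],[0.75,[0,0,0.2],[0,0,0]],[0.75,[0,0,0],[0,0,0]]]'; python3 -m handwheel '[[0.75,[0,0,0.15],[0,0,0]],[0.75,[0,0,0.15],[0,0,0]],[0.75,[0,0,0],[0,0,0]]]';python3 -m handwheel '[[0.75,[0,0,0.15],[0,0,0]],[0.75,[0,0,0.15],[0,0,0]],[0.75,[0,0,0],[0,0,0]]]'
```

```text
time_s: 17.7
eef_pos: [0.5368, 0.0664, 0.1087]
ee_rot: [-2.22, -2.222, 0.002]
ft_force: [-0.4, -0.7, -2.6]
width: 0.604
time_s: 18.0
eef_pos: [0.537, 0.0665, 0.1001]
ee_rot: [-2.22, -2.222, 0.001]
ft_force: [0.1, 1.2, -2.7]
width: 0.606
time_s: 18.3
eef_pos: [0.5369, 0.0665, 0.0909]
ee_rot: [-2.22, -2.222, 0.002]
ft_force: [-0.1, -0.4, -3.6]
width: 0.604
```

```bash
python3 -m handwheel '[[0.75,[0,0,0.13],[0,0,0]],[0.75,[0,0,0.12],[0,0,0]],[0.75,[0,0,0],[0,0,0]]]'; python3 -m handwheel '[[0.75,[0,0,0.08],[0,0,0]],[0.75,[0,0,0],[0,0,0]]]';python3 -m handwheel '[[0.75,[0,0,0.06],[0,0,0]],[0.75,[0,0,0],[0,0,0]]]'
```

```text
time_s: 18.6
eef_pos: [0.537, 0.0665, 0.0835]
ee_rot: [-2.22, -2.222, 0.001]
ft_force: [-1.1, 0.4, -2.9]
width: 0.601
time_s: 18.8
eef_pos: [0.5373, 0.0665, 0.0817]
ee_rot: [-2.22, -2.222, 0.0]
ft_force: [-0.3, 1.1, -2.8]
width: 0.604
time_s: 19.0
eef_pos: [0.5374, 0.0665, 0.08]
ee_rot: [2.22, 2.222, 0.0]
ft_force: [0.6, 2.1, -3.3]
width: 0.604
```

```bash
python3 -m handwheel '[[0.75,[0,0,0.06],[0,0,0]],[0.75,[0,0,0],[0,0,0]]]'
python3 -m handwheel '[[0.75,[0,0,0.03],[0,0,0]],[0.75,[0,0,0],[0,0,0]]]'
python3 -c "
from h import *
s=eyes.capture('scene')
crop('s',s,340,210,100,100,7,'n_s.png')"
```

```text
time_s: 19.2
eef_pos: [0.5375, 0.067, 0.0793]
ee_rot: [-2.22, -2.223, -0.002]
ft_force: [-3.6, 3.5, 3.1]
width: 0.602
time_s: 19.4
eef_pos: [0.5376, 0.067, 0.0792]
ee_rot: [2.22, 2.223, 0.002]
ft_force: [-6.0, 3.6, 10.2]
width: 0.605
```

View pics/n_s.png

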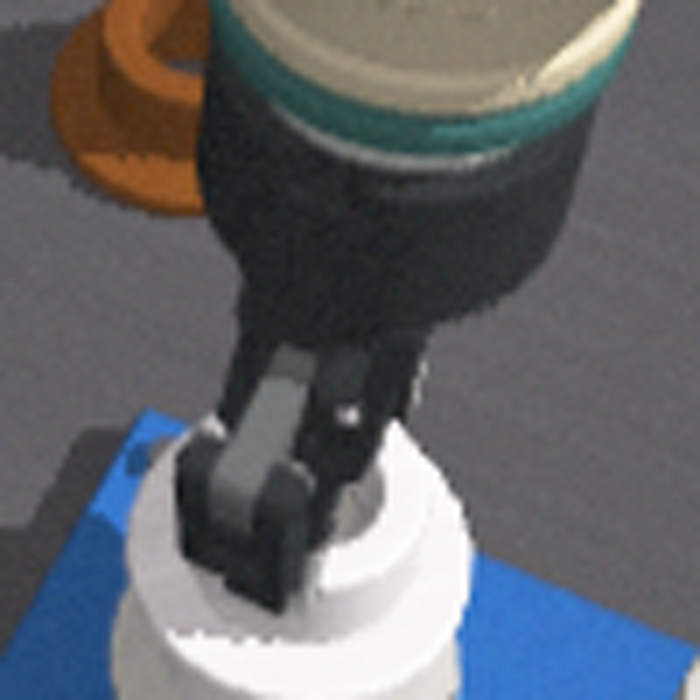

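Contact came at TCP z 0.0793, against the 0.0792 expected for fully down. I open the jaws and rise well above the pin.

```bash
python3 -m handwheel '[[0.4,[0,0,0],[0,0,0]],[0,[0,0,0],[0,0,0]],[0,[0,0,0],[0,0,0]],[0,[0,0,0],[0,0,0]],[0,[0,0,-0.3],[0,0,0]],[0,[0,0,-0.8],[0,0,0]],[0,[0,0,-0.8],[0,0,0]],[0,[0,0,-0.8],[0,0,0]],[0,[0,0,-0.8],[0,0,0]],[0,[0,0,-0.8],[0,0,0]],[0,[0,0,0],[0,0,0]]]'
python3 -c "
from h import *
s=eyes.capture('scene')
crop('s',s,340,230,130,120,6,'o_s.png')
go([.635,.152,.215])
"
```

```text
time_s: 20.55
eef_pos: [0.5389, 0.0664, 0.2111]
ee_rot: [2.217, 2.219, 0.009]
ft_force: [-0.3, 0.8, -0.1]
width: 1.0
t 20.6 pos [0.5382 0.0664 0.2086] w 0.997 F [-0.  -0.4  0.8] yaxis [1.    0.001 0.004] zaxis [ 0.004 -0.    -1.   ] units [ 2.85  3.23 -0.2 ]
```

View pics/o_s.png

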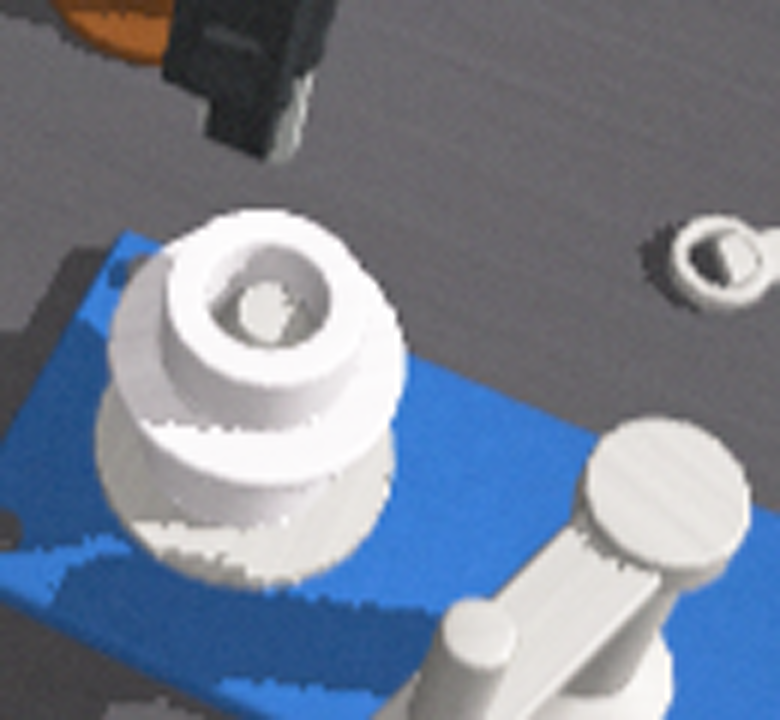

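```bash
python3 -m handwheel '[[0,[0.72,0.81,0],[0,0,0]],[0,[0.72,0.81,0],[0,0,0]],[0,[0.72,0.81,0],[0,0,0]],[0,[0.72,0.81,0],[0,0,0]],[0,[0,0,0],[0,0,-0.043]],[0,[0,0,0],[0,0,-0.043]],[0,[0,0,0],[0,0,-0.043]],[0,[0,0,0],[0,0,-0.043]],[0,[0,0,0],[0,0,0]]]' 25
python3 -c "
from h import *
go([.6355,.153,.142])
"
```

```text
time_s: 21.5
eef_pos: [0.6341, 0.1528, 0.2047]
ee_rot: [-1.544, -2.734, 0.003]
ft_force: [0.3, 0.9, 0.3]
width: 1.002
t 21.5 pos [0.6341 0.1528 0.2047] w 1.002 F [0.3 0.9 0.3] yaxis [ 0.856  0.516 -0.002] zaxis [-0.002 -0.001 -1.   ] units [-0.02  0.05  2.09]
```

```bash
python3 -m handwheel '[[0,[-0.02,0.04,0.4],[0,0,0]],[0,[0,0,0.6],[0,0,0]],[0,[0,0,0.6],[0,0,0]],[0,[0,0,0.4],[0,0,0]],[0,[0,0,0],[0,0,0]]]'
python3 -c "
from h import *
s=eyes.capture('scene')
crop('s',s,350,250,130,120,6,'p_s.png')
go([.6355,.153,.142])
"
```

```text
time_s: 22.0
eef_pos: [0.6345, 0.1528, 0.143]
ee_rot: [-1.547, -2.73, 0.005]
ft_force: [-0.7, 0.1, 0.5]
width: 0.996
t 22.05 pos [0.6353 0.1529 0.145 ] w 0.999 F [ 0.1 -0.9 -0. ] yaxis [ 0.858  0.514 -0.002] zaxis [-0.002 -0.001 -1.   ] units [-0.    0.01  0.1 ]
```

View pics/p_s.png

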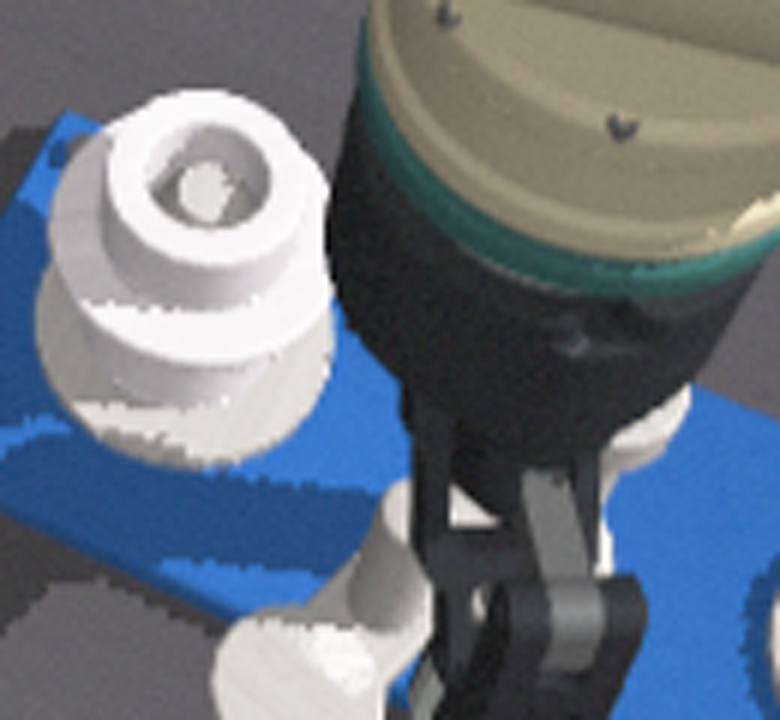

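```bash
python3 -c "
from h import *
s=eyes.capture('scene')
for X in([.6353,.1529,.145],[.6355,.153,.159],[.6355,.153,.18],[.6353+.856*.043,.153+.516*.043,.16],[.6353-.856*.043,.153-.516*.043,.16]):
  p=proj('scene',X);print(X,p); cv2.drawMarker(s,(int(round(p[0])),int(round(p[1]))),(0,0,255),0,4,1)
crop('s',s,360,280,130,120,6,'q_s.png')
"
```

```text
[0.6353, 0.1529, 0.145] [415.97122327 343.97400653]
[0.6355, 0.153, 0.159] [417.60140489 340.18345645]
[0.6355, 0.153, 0.18] [420.14264697 333.98525557]
[0.6721079999999999, 0.175188, 0.16] [423.31957114 370.62338142]
[0.598492, 0.13081199999999998, 0.16] [412.6765786  311.39913913]
```

View pics/q_s.png

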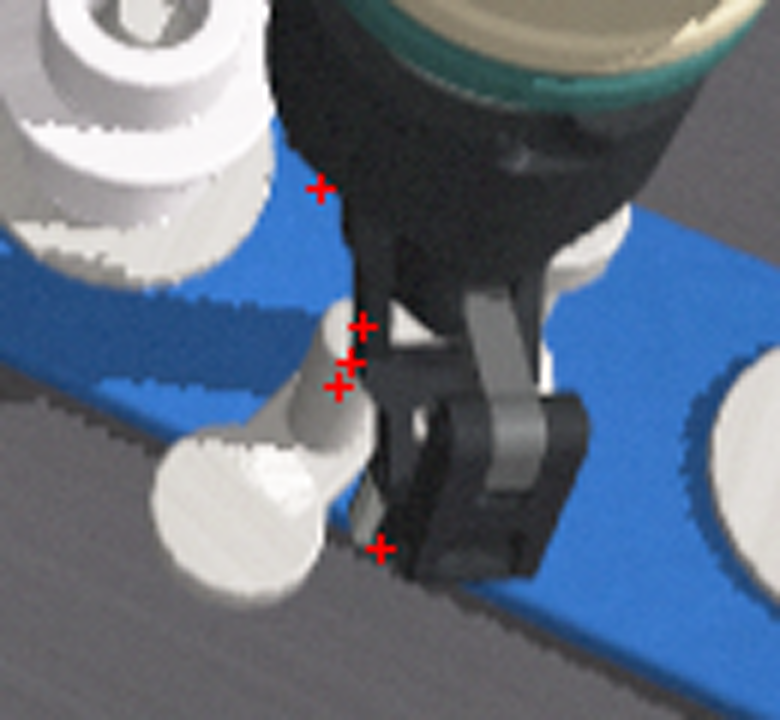

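```bash
python3 -m handwheel '[[0.5,[0,0,0.1],[0,0,0]],[0.9,[0,0,0],[0,0,0]],[0.9,[0,0,0],[0,0,0]],[0.9,[0,0,0],[0,0,0]],[0.9,[0,0,0],[0,0,0]],[0.9,[0,0,0],[0,0,0]],[0.9,[0,0,0],[0,0,0]],[0.9,[0,0,0],[0,0,0]]]' 30
python3 -c "
from h import *
s=eyes.capture('scene')
crop('s',s,360,280,130,120,6,'r_s.png')
go([.5418,.0956,.142])
"
```

```text
time_s: 22.9
eef_pos: [0.6362, 0.153, 0.1438]
ee_rot: [1.546, 2.733, 0.001]
ft_force: [2.7, 0.3, 1.5]
width: 0.194
t 22.95 pos [0.6362 0.1531 0.1438] w 0.19 F [4.2 0.7 1.7] yaxis [0.857 0.515 0.001] zaxis [ 0.001  0.    -1.   ] units [-0.02 -3.68  0.06]
```

View pics/r_s.png

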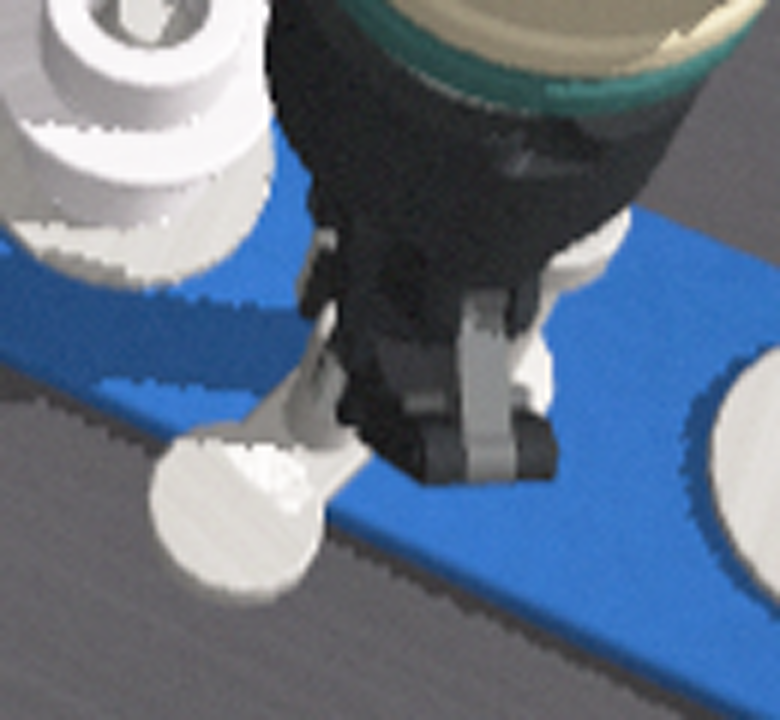

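```bash
python3 -c "
from h import *
P=np.array([.5556,.1795]);p=readout.get_state()['eef_pos'][:2];R=Ro.from_rotvec(readout.get_state()['ee_rot']).as_matrix()
a0=np.arctan2(*(p-P)[::-1]);r=np.hypot(*(p-P));print(a0,r)
A=np.linspace(a0,-1.733,16);W=np.array([P+r*np.array([np.cos(a),np.sin(a)]) for a in A])
for d,w in zip(np.diff(W,axis=0),W[1:]): print((R[:2,:2].T@d/.03).round(2),w.round(4))
"
```

```text
-0.31702509912022037 0.08483737915405315
[-0.16 -0.21] [0.6334 0.1456]
[-0.14 -0.22] [0.6298 0.1384]
[-0.12 -0.24] [0.6256 0.1316]
[-0.1  -0.25] [0.6208 0.1252]
[-0.08 -0.26] [0.6154 0.1193]
[-0.05 -0.26] [0.6094 0.1139]
[-0.03 -0.27] [0.603  0.1091]
[-0.   -0.27] [0.5962 0.105 ]
[ 0.02 -0.27] [0.589  0.1015]
[ 0.05 -0.26] [0.5815 0.0987]
[ 0.07 -0.26] [0.5737 0.0966]
[ 0.1  -0.25] [0.5658 0.0953]
[ 0.12 -0.24] [0.5579 0.0947]
[ 0.14 -0.23] [0.5499 0.0949]
[ 0.16 -0.21] [0.5419 0.0958]
```

```bash
python3 -m handwheel '[[0.9,[-0.16,-0.21,0],[0,0,0]],[0.9,[-0.14,-0.22,0],[0,0,0]],[0.9,[-0.12,-0.24,0],[0,0,0]],[0.9,[-0.10,-0.25,0],[0,0,0]],[0.9,[0,0,0],[0,0,0]]]'
python3 -c "
from h import *
go([.6208,.1252,.142])
"
```

```text
time_s: 23.45
eef_pos: [0.6218, 0.1225, 0.1438]
ee_rot: [1.548, 2.727, -0.001]
ft_force: [10.7, -8.5, -0.4]
width: 0.192
t 23.45 pos [0.6218 0.1225 0.1438] w 0.192 F [10.7 -8.5 -0.4] yaxis [0.859 0.512 0.002] zaxis [ 0.005 -0.003 -1.   ] units [0.1  0.02 0.06]
```

```bash
python3 -m handwheel '[[0.9,[-0.13,-0.24,0],[0,0,0]],[0.9,[-0.10,-0.25,0],[0,0,0]],[0.9,[-0.03,-0.27,0],[0,0,0]],[0.9,[0,-0.27,0],[0,0,0]],[0.9,[0,0,0],[0,0,0]]]'
python3 -c "
from h import *
go([.5962,.105,.142])
"
```

```text
time_s: 23.95
eef_pos: [0.5984, 0.0999, 0.1438]
ee_rot: [1.549, 2.728, -0.003]
ft_force: [5.3, -10.5, 0.0]
width: 0.194
t 23.95 pos [0.5984 0.0999 0.1438] w 0.194 F [  5.3 -10.5   0. ] yaxis [0.859 0.513 0.   ] zaxis [ 0.003 -0.004 -1.   ] units [0.18 0.02 0.06]
```

```bash
python3 -c "
from h import *
P=np.array([.5533,.172]);p=readout.get_state()['eef_pos'][:2];R=Ro.from_rotvec(readout.get_state()['ee_rot']).as_matrix()
a0=np.arctan2(*(p-P)[::-1]);r=np.hypot(*(p-P));print(a0,r)
A=np.linspace(a0,-1.733,9);W=np.array([P+r*np.array([np.cos(a),np.sin(a)]) for a in A])
for d,w in zip(np.diff(W,axis=0),W[1:]): print((R[:2,:2].T@d/.03).round(2),w.round(4))
s=eyes.capture('scene')
crop('s',s,340,230,130,120,6,'s_s.png')
"
```

```text
-1.011699502026311 0.08505889273906751
[ 0.01 -0.26] [0.5917 0.0961]
[ 0.03 -0.25] [0.5848 0.093 ]
[ 0.05 -0.25] [0.5775 0.0905]
[ 0.07 -0.24] [0.5701 0.0886]
[ 0.1  -0.24] [0.5625 0.0874]
[ 0.12 -0.23] [0.5548 0.087 ]
[ 0.14 -0.22] [0.5472 0.0872]
[ 0.16 -0.2 ] [0.5396 0.0881]
```

View pics/s_s.png

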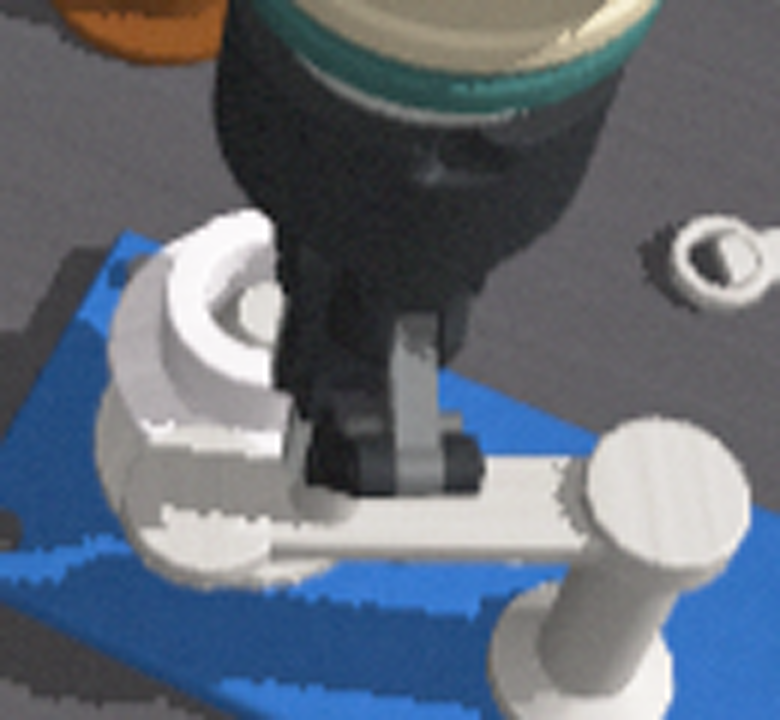

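```bash
python3 -m handwheel '[[0.9,[-0.06,-0.26,0],[0,0,0]],[0.9,[-0.04,-0.25,0],[0,0,0]],[0.9,[0.05,-0.25,0],[0,0,0]],[0.9,[0.07,-0.24,0],[0,0,0]],[0.9,[0,0,0],[0,0,0]]]'
python3 -c "
from h import *
go([.5701,.0886,.142])
s=eyes.capture('scene')
crop('s',s,340,230,130,120,6,'t_s.png')
print(proj('scene',[*readout.get_state()['eef_pos'][:2],.145])*6-[340*6,230*6])
"
```

```text
time_s: 24.5
eef_pos: [0.5707, 0.088, 0.1437]
ee_rot: [-1.546, -2.734, 0.0]
ft_force: [-0.1, 1.8, 3.2]
width: 0.195
t 24.5 pos [0.5707 0.088  0.1437] w 0.195 F [-0.1  1.8  3.2] yaxis [ 0.857  0.515 -0.001] zaxis [-0.001  0.    -1.   ] units [ 0.03 -0.01  0.06]
[309.22832272 355.16288203]
```

View pics/t_s.png

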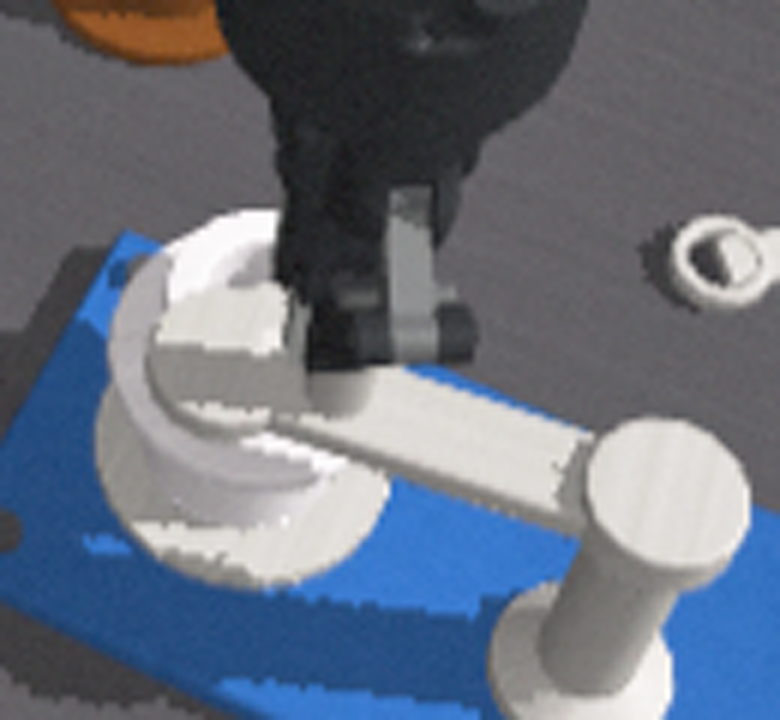

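```bash
python3 -m handwheel '[[0.9,[0.10,-0.24,0],[0,0,0]],[0.9,[0.12,-0.23,0],[0,0,0]],[0.9,[0.15,-0.22,0],[0,0,0]],[0.9,[0.14,-0.17,0],[0,0,0]],[0.9,[0,0,0],[0,0,0]]]'
python3 -c "
from h import *
go([.5396,.0881,.142])
s=eyes.capture('scene');cv2.imwrite('pics/u_sfull.png',s)
crop('s',s,340,230,130,120,6,'u_s.png')
print(proj('scene',[.5375,.0665,.126])*6-[340*6,230*6])
"
```

```text
time_s: 25.05
eef_pos: [0.5404, 0.0873, 0.1436]
ee_rot: [-1.546, -2.734, 0.003]
ft_force: [-2.9, -2.3, 5.8]
width: 0.174
t 25.05 pos [0.5404 0.0873 0.1436] w 0.174 F [-2.9 -2.3  5.8] yaxis [ 0.857  0.515 -0.002] zaxis [-0.002 -0.001 -1.   ] units [ 0.04 -0.01  0.05]
[277.03099576 259.7274528 ]
```

View pics/u_s.png

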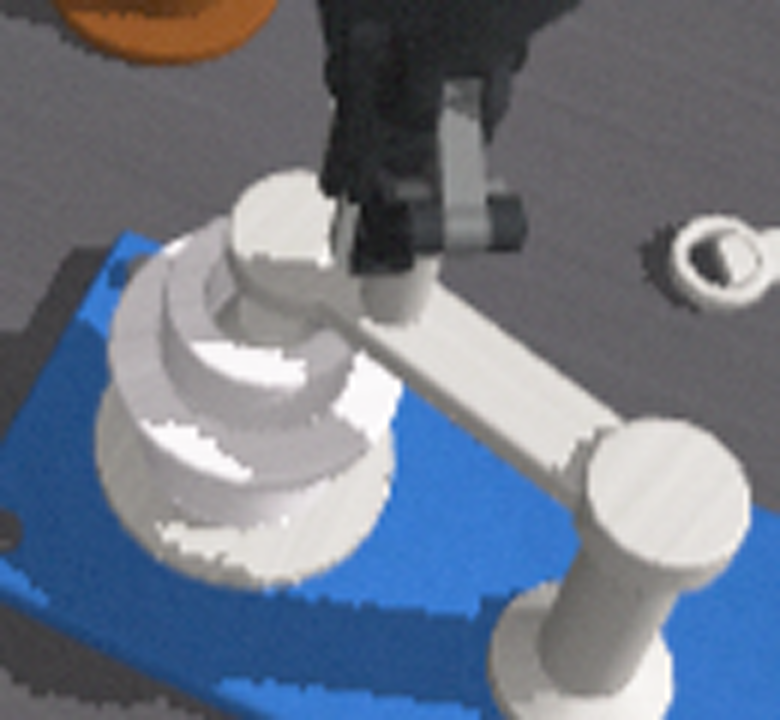

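```bash
python3 -c "
from h import *
for q in((397,303),): 
  x=onz('scene',(340+q[0]/6,230+q[1]/6),.126);print(x)
x=onz('scene',(340+303/6,230+232/6),.126);print('pad',x, x[:2]-[.5375,.0665])
x=onz('scene',(340+668/6,230+495/6),.132);print('hub',x)
"
```

```text
[0.53478553 0.09984491 0.126     ]
pad [0.52619685 0.06913655 0.126     ] [-0.01130315  0.00263655]
hub [0.55792696 0.18086244 0.132     ]
```

```bash
python3 -m handwheel '[[0.5,[0,0,0],[0,0,0]],[0.4,[0,0,0],[0,0,0]],[0.4,[0,0,0],[0,0,0]],[0.4,[0.12,0.1,0],[0,0,0]],[0.4,[0.12,0.1,0],[0,0,0]],[0.4,[0,0,0],[0,0,0]]]' 30
python3 -c "
from h import *
go([.5422,.0963,.142])"
python3 -m handwheel '[[0.7,[0,0,0],[0,0,0]],[0.9,[0,0,0],[0,0,0]],[0.9,[0,0,0],[0,0,0]],[0.9,[0,0,0],[0,0,0]],[0.9,[0,0,0],[0,0,0]],[0.9,[0,0,0],[0,0,0]]]' 30
python3 -c "
from h import *
go([.5422,.0963,.142])
s=eyes.capture('scene');cv2.imwrite('pics/v_sfull.png',s)
crop('s',s,340,230,130,120,6,'v_s.png')
"
```

```text
time_s: 25.7
eef_pos: [0.5431, 0.0977, 0.1432]
ee_rot: [-1.545, -2.735, 0.0]
ft_force: [-0.1, 0.2, 0.6]
width: 0.601
t 25.7 pos [0.5431 0.0977 0.1432] w 0.601 F [-0.1  0.2  0.6] yaxis [ 0.857  0.516 -0.   ] zaxis [-0.  0. -1.] units [-0.03 -0.05  0.04]
time_s: 26.3
eef_pos: [0.5428, 0.095, 0.1436]
ee_rot: [1.549, 2.732, -0.005]
ft_force: [-2.3, -7.2, 2.0]
width: 0.191
t 26.3 pos [0.5428 0.095  0.1436] w 0.191 F [-2.3 -7.2  2. ] yaxis [ 0.858  0.514 -0.003] zaxis [-0.001 -0.003 -1.   ] units [0.05 0.   0.05]
```

View pics/v_s.png

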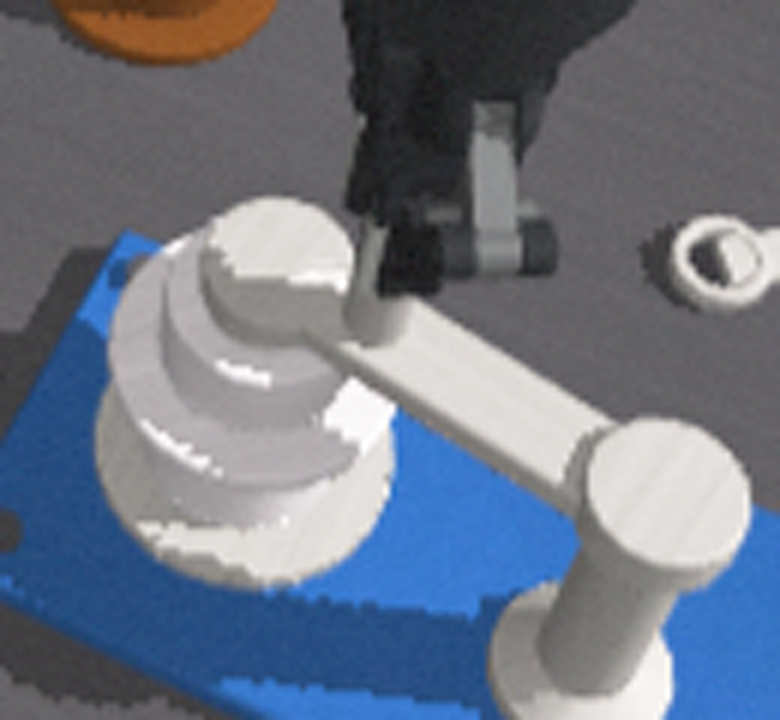

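```bash
python3 -m handwheel '[[0.6,[0,0,0],[0,0,0]],[0.3,[0,0,0],[0,0,0]],[0,[0,0,0],[0,0,0]],[0,[0,0,0],[0,0,0]],[0,[0,0,-0.3],[0,0,0]],[0,[0,0,-0.8],[0,0,0]],[0,[0,0,-0.8],[0,0,0]],[0,[0,0,-0.8],[0,0,0]],[0,[0,0,-0.8],[0,0,0]],[0,[0,0,0],[0,0,0]]]'
python3 -m handwheel '[[0,[-0.3,-0.8,0],[0,0,0]],[0,[-0.3,-0.8,0],[0,0,0]],[0,[-0.4,-0.8,0],[0,0,0]],[0,[-0.6,-0.6,0],[0,0,0]],[0,[-0.8,-0.4,0],[0,0,0]],[0,[-0.8,-0.4,0],[0,0,0]],[0,[-0.8,-0.4,0],[0,0,0]],[0,[-0.8,-0.4,0],[0,0,0]],[0,[0,0,0],[0,0,0]],[0,[0,0,0],[0,0,0]]]'
python3 -c "
from h import *
go([.5422,.0963,.142])
s=eyes.capture('scene');cv2.imwrite('pics/w_sfull.png',s)
crop('s',s,340,230,130,120,6,'w_s.png')
t=eyes.capture('top');cv2.imwrite('pics/w_t.png',t);crop('t',t,150,160,140,120,5,'w_tc.png')
print(proj('scene',[.5375,.0665,.126])*6-[340*6,230*6],proj('top',[.5355,.0647,.126])*5-[150*5,160*5])
"
```

```text
time_s: 27.35
eef_pos: [0.5444, 0.0973, 0.2533]
ee_rot: [1.543, 2.729, 0.007]
ft_force: [-0.4, 1.0, -0.1]
width: 1.002
time_s: 28.35
eef_pos: [0.4988, -0.0976, 0.2478]
ee_rot: [-1.548, -2.733, 0.0]
ft_force: [0.1, 0.1, 0.6]
width: 1.003
t 28.35 pos [ 0.4988 -0.0976  0.2478] w 1.003 F [0.1 0.1 0.6] yaxis [ 0.858  0.514 -0.001] zaxis [-0.001  0.    -1.   ] units [4.8  4.57 3.53]
[277.03099576 259.7274528 ] [507.02642151 328.36129057]
```

View pics/w_s.png

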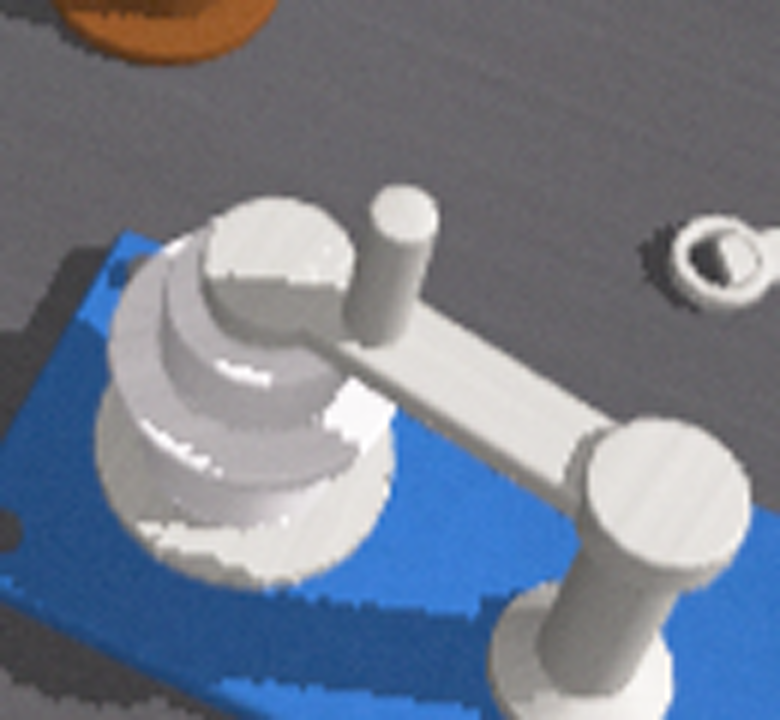

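View pics/w_t.png

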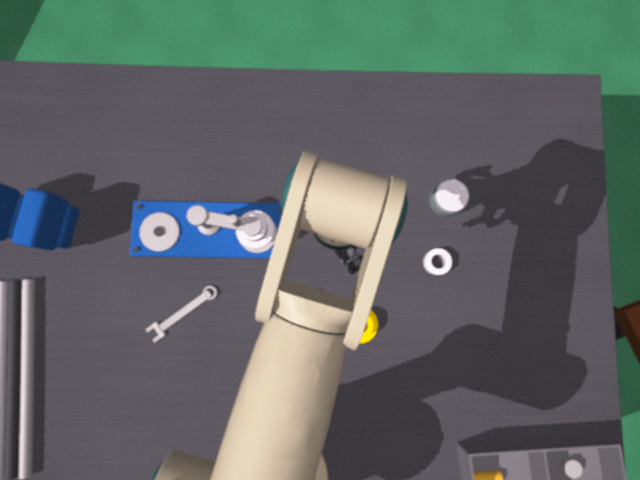

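View pics/w_tc.png

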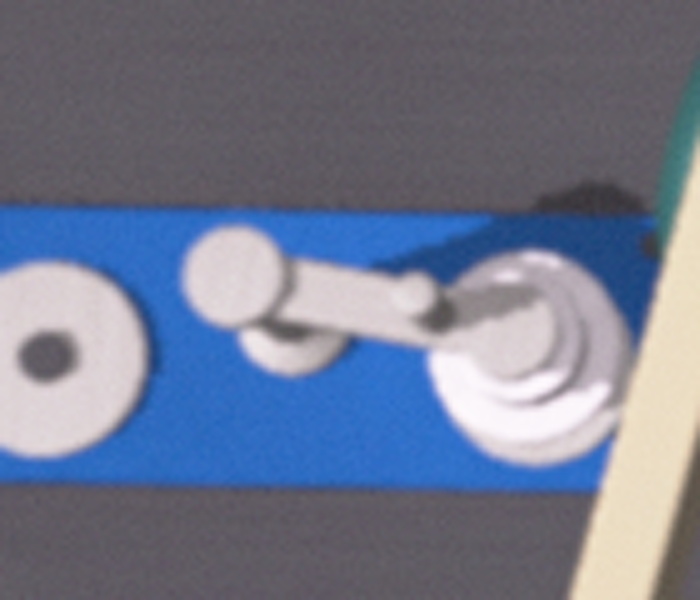

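The scene crop shows the pad at about (279,258), against (277,260) expected for a centred pad. The top crop shows it at about (507,330), against (507,328) expected. The stack is in place, the arm is clear, and the tin, short ring and wrench look unmoved, so I hand in.

```bash
python3 -c "
from h import *
print(robot.sign_off()); print(readout.get_state()['time_s'])"
```

```text
the job is handed in; nothing more can be done
None
the job is handed in; nothing more can be done
```

The arbor is built up and the job was handed in at about 28.5 s; no verdict was reported. The tall spacer went onto the shaft, touching the seat at TCP z 0.0358 m. The flange followed hub up, touching the spacer at 0.0793 m. Both contacts matched the heights expected for fully down. I then swung the keeper the shorter way, about -1.4 rad, by its pin.

- **Pad position:** on the first swing the pin slid towards the edge of the pads and the keeper overshot, leaving the pad about 11 mm off centre. I re-gripped the pin and brought it back. The last pictures from both cameras put the pad within about 1 to 2 mm of the shaft axis.
- **Stack and surroundings:** with the fingers open and the arm moved clear, the stack looked seated. The short spacer, the tin and the wrench looked unmoved by eye, but I did not measure them again.
- **Disagreements:** the two cameras differed by 2 to 3 mm in absolute position, so I worked from displacements, on which they agreed to about 1 mm. The reported gripper opening also read 2 to 5 mm under the known part diameters.

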